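# Empty the casting mould and close it up again

## Robot

A 7-joint arm with a two-finger parallel gripper is mounted at the origin on the work surface. World frame = base frame: x ahead of the robot, y to its left, z up, the work surface at z = 0. Lengths are in m, angles in rad, forces in N, time in s.
With the tool pointing down it reaches from about 0.425 to 1.025 m from the base axis. Payload 3.6 kg.
Tool frame: the origin (TCP) lies midway between the tips of the shut fingers; the grasp point (between the pads) lies 19 mm behind it; z points along the fingers, y is the line along which they close (so a half turn about z gives the same grasp; the last joint's range is limited). The gripper opens to 85 mm and grips with 20 to 120 N. Pads are 22 mm wide; open, the fingers measure 114 mm over their backs; the gripper's body (76 mm by 85 mm) begins 54 mm behind the grasp point. The pads swing forward as they close: fully open they stand 13 mm farther back than shut.
Start: joints at [-0.093, 0.591, 0.048, 1.609, -0.033, 0.943, -0.034], TCP at [0.725, 0, 0.231] pointing down, gripper open.
Joint ranges: [-2.69, 2.69], [-0.47, 2.24], [-1.27, 1.36], [0.19, 2.51], [-1.53, 4.68], [0.08, 2.07], [-3.09, 3.09]. Speed limits (rad/s): [2.57, 2.57, 3.14, 3.14, 3.14, 3.14, 3.14].

## Interface

Orientations are given as a rotation vector (axis times angle).
In Python, from plant import get_obs, imaging, job_done gives the robot as it stands.
- The arm moves only by the tool send_rows, never from a script. Its argument "deltas" is a list of rows, each an object of numbers: "wx", "wy", "wz": the turn, a rotation vector about the tool's x, y, z in degrees; "dx", "dy", "dz": the shift along the tool's x, y, z in m; "hand": the opening, from 0 (shut) to 1 (fully open). In form: [{"wx": .., "wy": .., "wz": .., "dx": .., "dy": .., "dz": .., "hand": ..}, ...]. A call has 1 to 12 rows; each row shifts and turns the commanded pose from where the row before left it, along the tool's axes as they then stand; what a row does not reach is not made up. A row lasts 1/12 s, in which the tool goes at most 41.7 mm and 7.16 degrees, less where a joint would pass 70% of its speed; a pose out of reach is approached as far as the arm can. A call is refused whole if a number of a shift passes 0.0417 or a number of a turn 7.16, either way. A call with a gripper value outside its range is refused whole. The fingers move at their own pace and stop on an object; the grip force is fixed at half the most. Time passes only in rows, so rows that do not move let the fingers close. It gives the time, the measured TCP pose, the force, the opening and the grip force at its end, in the units of the state.
- get_obs(): the state, without advancing time (a new reading comes with each control period).
- imaging.grab_frame(name): name is "scene" or "side" or "wrist"; returns the picture (480x640x3 uint8, red, green, blue); there is no depth.
- imaging.get_calibration(name): a dict with "fovy" (degrees; the focal length in pixels is half the picture's height over the tangent of half this angle, whatever the lens; pixels are square), "cx", "cy" (the principal point, pixels), "k1" (the pictures are not rectified: a ray, as slopes to the right and down, at radius r is drawn at 1 + k1 r^2 times it, then the intrinsics apply), "view" (4x4, takes a point from world to camera coordinates). Camera axes: x right, y down, z forward; pixel columns grow to the right and rows downward; lengths in m; the calibration is good to about 2 mm. A picture is of the moment at which its call begins: read the wrist's pose just before it. get_calibration takes no time and is no camera call; for the wrist camera it gives the pose at the moment of the call.
- job_done(): hands the job in; it is judged then, once.
The state is a dict: "clock": time; "joint_positions": joint angles; "qvel": joint speeds; "joint_torque": joint torques, N m; "position": TCP position; "eef_rot": TCP orientation; "ft_force": force on the tool from outside, world axes, zero at the start; "moment": the same for the moment, N m; "grip_width": opening from 0.0 (shut) to 1.0 (fully open); "grasp_force": force on a finger pad.
Only numpy, scipy, OpenCV 4.12 (cv2) and the standard library are available. Lean on these libraries where they do the work, as an engineer would, in place of code of your own. Each camera call takes 0.05 s, during which the arm holds its last target. There are 200 camera calls.

## Task

Swing the clamp open, lift the cover plate off the mould and lay it flat on the blue pad. Lift every brass link out of the mould and lay it on the floor of the orange tray, none on top of another; then set the cover plate back down over the mould's two pins, fully home, and swing the clamp shut over it. Leave the other things on the bench where they are.

Things in the scene. Friction and masses are not known exactly. Their poses are not given: they have to be found in the camera images.
- mould: fixed dark steel mould, 96 mm (x) by 252 mm (y), origin at the centre of its underside. Four pockets 79 x 29 mm, 8 mm deep, centred at x = 0, y = -66, -22, 22, 66 mm; their floors at height 14 mm, the face around them at 22 mm. Rails along both y ends (106 to 126 mm from the middle) rise to 36 mm and carry the cover on two pins. A lug on its -x side carries the clamp post
- pin_a (a point): tip of the mould's +y brass pin, at x = 0, y = 116 mm of the mould, height 50 mm; 8 mm in diameter, narrower (5.6 mm) in its top 3 mm
- pin_b (a point): tip of the like pin at y = -116 mm
- clamp (a joint): teal swing clamp: flat arm 16 mm wide, 8 mm thick, on a vertical pivot. 0 = shut: it points to the mould's +x, 2 mm above the seated cover. Grows anticlockwise seen from above as it opens, to the stop at 1.6 rad, where it points to the mould's +y, clear of the cover (clear from about 1.3). Stays where left (about 1.3 N at the knob moves it). Arm's top at height 52 mm
- clamp_knob (a point): top centre of the clamp's upright red knob, 14 mm in diameter, 30 mm tall above the arm, 62 mm from the pivot axis; its top is at height 82 mm
- clamp_pivot (a point): point on the clamp's pivot axis, at x = -75, y = 60 mm of the mould, height 44 mm
- cover: loose aluminium cover plate, 350 g, 90 mm (x) by 252 mm (y), 6 mm thick, origin at the centre of its underside; a 13 mm hole at x = 0, y = +-116 mm takes each pin. In its middle a black grip bar 50 mm long (x), 14 mm thick (y), top 34 mm above the underside. Seated, its underside is at height 36 mm and its y axis lies along the mould's y, either way round
- pad: fixed blue bench pad 290 mm (x) by 130 mm (y), 4 mm thick, origin at the centre of its underside
- tray: loose orange open tray, 600 g, outside 130 mm (x) by 240 mm (y) by 26 mm high, walls and floor 5 mm thick, origin at the centre of its underside, resting on the bench
- link0: cast brass link, 180 g: dog-bone 74 mm long (its x), 20 mm high (z); two round bosses 24 mm in diameter 50 mm apart, joined by a waist 12 mm wide (y), 26 mm long. Origin at its very centre. Starts in a mould pocket, sticking 12 mm up above the mould face, long axis along the mould's x, neighbours 44 mm apart. May be absent (None from the start)
- link1: cast brass link, 180 g: dog-bone 74 mm long (its x), 20 mm high (z); two round bosses 24 mm in diameter 50 mm apart, joined by a waist 12 mm wide (y), 26 mm long. Origin at its very centre. Starts in a mould pocket, sticking 12 mm up above the mould face, long axis along the mould's x, neighbours 44 mm apart. May be absent (None from the start)
- link2: cast brass link, 180 g: dog-bone 74 mm long (its x), 20 mm high (z); two round bosses 24 mm in diameter 50 mm apart, joined by a waist 12 mm wide (y), 26 mm long. Origin at its very centre. Starts in a mould pocket, sticking 12 mm up above the mould face, long axis along the mould's x, neighbours 44 mm apart. May be absent (None from the start)
- link3: cast brass link, 180 g: dog-bone 74 mm long (its x), 20 mm high (z); two round bosses 24 mm in diameter 50 mm apart, joined by a waist 12 mm wide (y), 26 mm long. Origin at its very centre. Starts in a mould pocket, sticking 12 mm up above the mould face, long axis along the mould's x, neighbours 44 mm apart. May be absent (None from the start)
- screwdriver: bystander: screwdriver lying on the bench, leave alone
- brush: bystander: brush lying on the bench, leave alone
- flux_jar: bystander: amber jar with a white cap, 60 mm across, 75 mm tall, leave alone
- wood_block: bystander: pale wooden block 50 x 130 x 22 mm, leave alone
- pin_cup: bystander: small steel bowl 68 mm across, 50 mm tall, leave alone

How it is judged:
On the way, in this order (a step that is already met when the one before it is completed fails the run):
1. the clamp is swung open (value of joint clamp above 1 rad), for 0.1 s.
2. the cover plate lies flat on the blue pad, let go (horizontal distance between cover and pad below 0.06 m and z of cover in the frame of pad below 0.008 m and angle between cover's own z axis and vertical below 0.06 rad and linear speed of cover below 0.03 m/s and contact force between the fingers and cover below 0.5 N), for 0.2 s.
3. every link lies on the floor of the orange tray, let go (x of link0 in the frame of tray between -0.058 and 0.058 m and y of link0 in the frame of tray between -0.113 and 0.113 m and z of link0 in the frame of tray between 0.005 and 0.022 m and linear speed of each of link0, link1, link2, link3 below 0.03 m/s and contact force between the fingers and link0 below 0.5 N and x of link1 in the frame of tray between -0.058 and 0.058 m and y of link1 in the frame of tray between -0.113 and 0.113 m and z of link1 in the frame of tray between 0.005 and 0.022 m and contact force between the fingers and link1 below 0.5 N and x of link2 in the frame of tray between -0.058 and 0.058 m and y of link2 in the frame of tray between -0.113 and 0.113 m and z of link2 in the frame of tray between 0.005 and 0.022 m and contact force between the fingers and link2 below 0.5 N and x of link3 in the frame of tray between -0.058 and 0.058 m and y of link3 in the frame of tray between -0.113 and 0.113 m and z of link3 in the frame of tray between 0.005 and 0.022 m and contact force between the fingers and link3 below 0.5 N), for 0.2 s.
4. the cover plate is fully home over the mould's pins, let go (x of cover in the frame of mould between -0.006 and 0.006 m and y of cover in the frame of mould between -0.006 and 0.006 m and z of cover in the frame of mould between 0.033 and 0.0385 m and angle between the z axis of cover and the z axis of mould, either way round below 0.03 rad and angle between the y axis of cover and the y axis of mould, either way round below 0.08 rad and linear speed of cover below 0.03 m/s and contact force between the fingers and cover below 0.5 N), for 0.2 s.
5. the clamp is swung shut over the cover (value of joint clamp below 0.2 rad), for 0.2 s.
At the end, for the whole second after the job is handed in: Every link present rests in the tray, let go, its centre under 22 mm above the tray's underside (not stacked); the cover is down on both rails over the pins (2.5 mm in height, 6 mm sideways, level), let go; the clamp is within 0.2 rad of shut (all of step 3 and all of step 4 and value of joint clamp below 0.2 rad); the robot touches nothing.
It fails at once if a bystander (screwdriver, brush, jar, wooden block, steel bowl) is moved more than 5 cm (distance of any of screwdriver, brush, flux_jar, wood_block, pin_cup from where it was at the start of the episode above 0.05 m).
Of link0, link1, link2, link3 only 2 to 4 are there at a start; the rules pass over those that are not, and their reading is None.
At some moment in a run one of cover, tray may be knocked a few centimetres aside while the robot is not near it.
Once in a run the grip may slacken for a moment while it holds something.
It also fails if it takes over 210 s, if anything falls off the work surface, if the arm or the gripper's body presses on something with over 40 N, if the wrist force passes 120 N, or if a joint passes its speed limit or range.

## Working session

There is one attempt and no reset: what is moved stays moved. The work goes in short steps, Python scripts to look and compute and a tool call to move; the robot and the scene stay as the last step left them, time stands still between calls to the robot, and variables do not carry over. Pictures are saved under pics/ and viewed, at most 14 in all, crops included, and the job is handed in when it is done.

Besides the shell and the picture viewer there is one more tool, called as name([rows], argument=value, ...), one row to a line, values as JSON. send_rows: Moves the arm, as the interface text tells. Its arguments: {"type":"object","properties":{"deltas":{"type":"array"}},"required":["deltas"]}

```bash
mkdir -p pics; ls; python3 - <<'E'
from plant import get_obs, imaging
import cv2,numpy as np
o=get_obs();print(o['clock'],o['position'],o['eef_rot'],o['grip_width'])
ims=[]
for n in("scene","side"):
    im=imaging.grab_frame(n);cv2.imwrite(f'pics/{n}0.png',im[:,:,::-1])
    c=imaging.get_calibration(n);print(n,c['fovy'],c['cx'],c['cy'],c['k1'],np.round(c['view'],3).tolist())
im=imaging.grab_frame("wrist");cv2.imwrite('pics/wrist0.png',im[:,:,::-1])
c=imaging.get_calibration("wrist");print(c['fovy'],c['k1'],np.round(c['view'],3).tolist())
E
```

```text
pics
0.0 [ 7.24156882e-01 -2.56309532e-05  2.30133610e-01] [-2.22032715 -2.22042294  0.00266268] 0.9987830272355076
scene 47.91381537048624 315.60566598903785 235.48874270666676 -0.07184660879012957 [[0.432, 0.902, 0.008, -0.272], [0.559, -0.261, -0.787, -0.26], [-0.708, 0.345, -0.617, 1.627], [0.0, 0.0, 0.0, 1.0]]
side 49.624582723247464 323.42181916436965 234.05053961346394 -0.10545072722431582 [[-0.996, -0.09, 0.008, 0.596], [-0.055, 0.535, -0.843, 0.112], [0.071, -0.84, -0.538, 1.11], [0.0, 0.0, 0.0, 1.0]]
66.7296832013939 0.017362602889549647 [[1.0, -0.001, -0.001, -0.725], [-0.001, -0.952, 0.306, -0.039], [-0.001, -0.306, -0.952, 0.379], [0.0, 0.0, 0.0, 1.0]]
```

View pics/scene0.png

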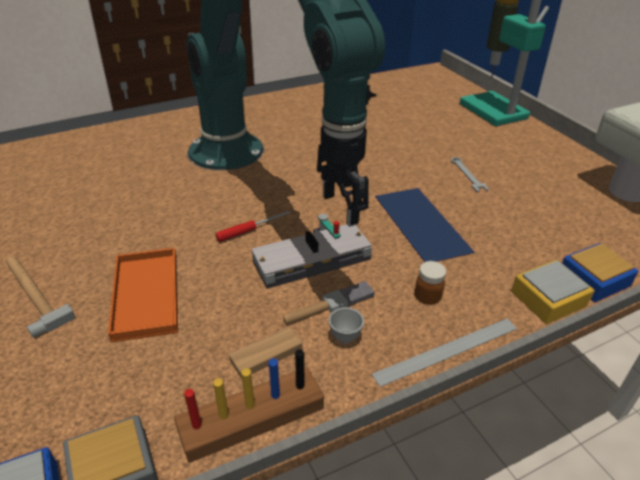

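View pics/side0.png

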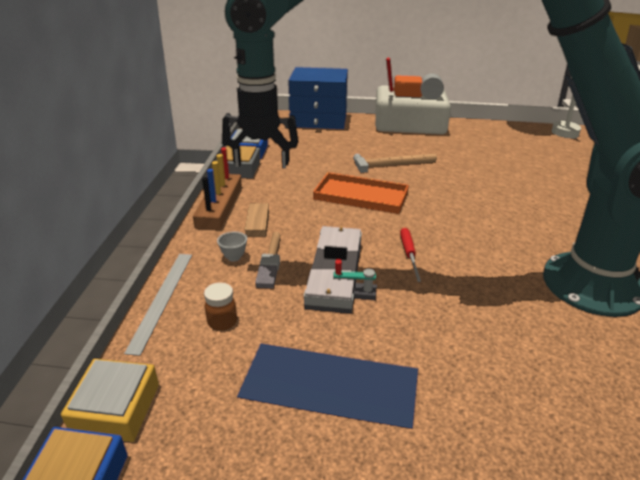

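```bash
cat > h.py <<'E'
import numpy as np,cv2
from plant import get_obs,imaging
def cal(n):
    c=imaging.get_calibration(n);f=240/np.tan(np.radians(c['fovy']/2))
    return np.array([[f,0,c['cx']],[0,f,c['cy']],[0,0,1]]),np.array([c['k1'],0,0,0,0.]),np.array(c['view'])
def cast(C,px,z):
    """pixels -> world points on plane z"""
    K,d,V=C
    u=cv2.undistortPoints(np.array(px,float).reshape(-1,1,2),K,d).reshape(-1,2)
    R=V[:3,:3];o=-R.T@V[:3,3]
    D=np.c_[u,np.ones(len(u))]@R
    return o+D*((z-o[2])/D[:,2])[:,None]
def proj(C,p):
    K,d,V=C
    return cv2.projectPoints(np.array(p,float).reshape(-1,1,3),cv2.Rodrigues(V[:3,:3])[0],V[:3,3],K,d)[0].reshape(-1,2)
def look(n,save=None):
    C=cal(n);im=imaging.grab_frame(n)
    if save:cv2.imwrite(f'pics/{save}.png',im[:,:,::-1])
    return C,im,cv2.cvtColor(im,cv2.COLOR_RGB2HSV)
def mask(hsv,lo,hi):
    return cv2.inRange(hsv,np.array(lo),np.array(hi))
def blobs(m,amin=30):
    cs=cv2.findContours(m,cv2.RETR_EXTERNAL,cv2.CHAIN_APPROX_NONE)[0]
    return sorted([c for c in cs if cv2.contourArea(c)>=amin],key=cv2.contourArea,reverse=True)
def rect(C,c,z):
    P=cast(C,c.reshape(-1,2),z)[:,:2]
    return cv2.minAreaRect((P*1000).astype(np.float32))
BLUE=((100,90,30),(125,255,140));ORANGE=((3,190,110),(13,255,255));RED=((0,170,90),(4,255,255))
E
python3 - <<'E'
from h import *
for n in("scene","side"):
    C=cal(n);hsv=cv2.cvtColor(cv2.imread(f'pics/{n}0.png'),cv2.COLOR_BGR2HSV)
    for k,r,z in(('pad',BLUE,.004),('tray',ORANGE,.026),('knob',RED,.075)):
        for c in blobs(mask(hsv,*r))[:4]:
            print(n,k,cv2.contourArea(c),np.round(c.reshape(-1,2).mean(0)),np.round(np.array(rect(C,c,z)[0])),np.round(rect(C,c,z)[1]),round(rect(C,c,z)[2],1))
C=cal('scene');print(np.round(cast(C,[(312,238)],.07),3),np.round(cast(C,[(264,263),(360,237)],.05),3))
C=cal('side');print(np.round(cast(C,[(336,250)],.07),3),np.round(cast(C,[(341,230),(329,292)],.05),3),np.round(cast(C,[(338,263)],.082),3))
E
```

```text
scene pad 7364.0 [445.  38.] [-721. 1290.] [ 725. 1255.] 56.1
scene pad 3113.0 [424. 226.] [563. 323.] [121. 277.] 82.9
scene pad 1198.5 [542.  42.] [-445. 1719.] [ 102. 1532.] 41.2
scene pad 921.5 [600. 278.] [917. 566.] [166. 138.] 46.7
scene tray 4734.0 [144. 293.] [ 533. -349.] [128. 239.] 76.5
scene knob 288.5 [236. 230.] [ 488. -129.] [30. 94.] 5.4
scene knob 194.0 [192. 408.] [ 891. -342.] [13. 74.] 82.1
side pad 9068.0 [332. 386.] [558. 327.] [123. 284.] 83.1
side pad 3085.5 [319.  97.] [  750. -1267.] [265. 823.] 2.5
side pad 530.0 [114. 459.] [863. 507.] [30. 77.] 5.2
side pad 153.0 [211. 185.] [ 961. -375.] [ 18. 215.] 18.0
side tray 1494.5 [357. 189.] [ 524. -341.] [132. 238.] 76.7
side tray 154.0 [408.  81.] [  345. -1421.] [136. 106.] 88.2
side knob 200.5 [407. 242.] [420. -17.] [ 22. 109.] 7.5
side knob 50.5 [338. 265.] [562.  86.] [ 8. 48.] 4.0
side knob 43.5 [225. 162.] [ 911. -377.] [  8. 199.] 18.1
[[0.58  0.014 0.07 ]] [[ 0.591 -0.104  0.05 ]
 [ 0.599  0.124  0.05 ]]
[[0.57  0.023 0.07 ]] [[ 0.566 -0.089  0.05 ]
 [ 0.575  0.14   0.05 ]] [[0.562 0.086 0.082]]
```

View pics/wrist0.png

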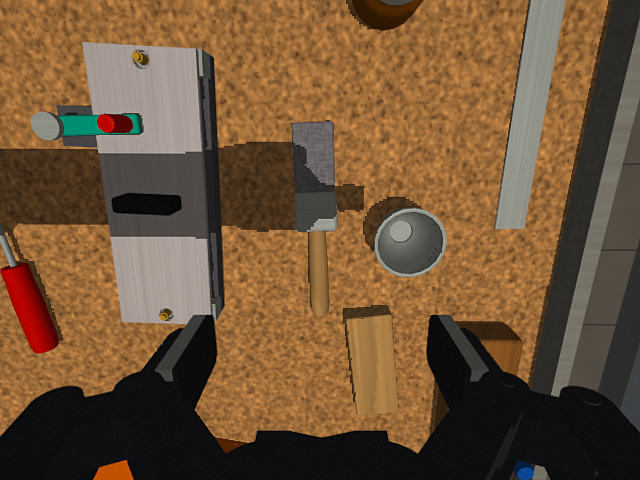

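```bash
python3 - <<'E'
from h import *
C=cal('wrist');P=cast(C,[(140,56),(165,313)],.05)
print(np.round(P,4), 'len',np.linalg.norm(P[0]-P[1]))
d=P[0]-P[1];yaw=np.arctan2(-d[0],d[1]);c=P.mean(0);print('mould',c,np.degrees(yaw))
R=np.array([[np.cos(yaw),-np.sin(yaw)],[np.sin(yaw),np.cos(yaw)]])
for nm,q,z in(('pivot',(-.075,.06),.05),('knob0',(-.013,.06),.082),('bar',(0,0),.07)):
    w=c[:2]+R@q;print(nm,w.round(4),proj(C,[[*w,z]]).round(0))
print('knobtop',cast(C,[(102,122)],.082).round(4),'bar',cast(C,[(113,203),(180,203)],.07).round(4))
hsv=cv2.cvtColor(cv2.imread('pics/wrist0.png'),cv2.COLOR_BGR2HSV)
for c in blobs(mask(hsv,*RED)):print(cv2.boundingRect(c))
for n,px in (('scene',(337,224)),('side',(338,262))):print(cast(cal(n),[px],.082).round(3))
E
```

```text
[[ 0.5818  0.1338  0.05  ]
 [ 0.571  -0.0924  0.05  ]] len 0.22650497059858177
mould [0.57640765 0.02067972 0.05      ] -2.7232864353069637
pivot [0.5043 0.0842] [[ 55. 122.]]
knob0 [0.5663 0.0812] [[110. 126.]]
bar [0.5764 0.0207] [[144. 203.]]
knobtop [[0.5608 0.0841 0.082 ]] bar [[0.551  0.0206 0.07  ]
 [0.6065 0.0207 0.07  ]]
(1, 266, 55, 87)
(97, 114, 18, 19)
[[0.572 0.079 0.082]]
[[0.562 0.083 0.082]]
```

send_rows([
  {"dy": -0.03, "dx": 0.005},
  {"dy": -0.03, "dx": 0.005},
  {"dy": -0.03, "dx": 0.005},
  {"dy": -0.03, "dx": 0.005},
  {"dy": -0.03},
  {"dy": -0.01},
  {},
  {},
  {},
])

```text
schema error: expected keys wx, wy, wz, dx, dy, dz, hand
```

```bash
python3 - <<'E'
from h import *
print(get_obs()['position'],get_obs()['eef_rot'],get_obs()['joint_positions'])
look('wrist','w1')
E
```

```text
[ 7.24371191e-01 -2.37330301e-05  2.30401112e-01] [-2.22063039e+00 -2.22063284e+00  2.00957918e-03] [-0.0934671   0.59191773  0.04834165  1.60951823 -0.03332299  0.94267951
 -0.03370651]
```

View pics/w1.png

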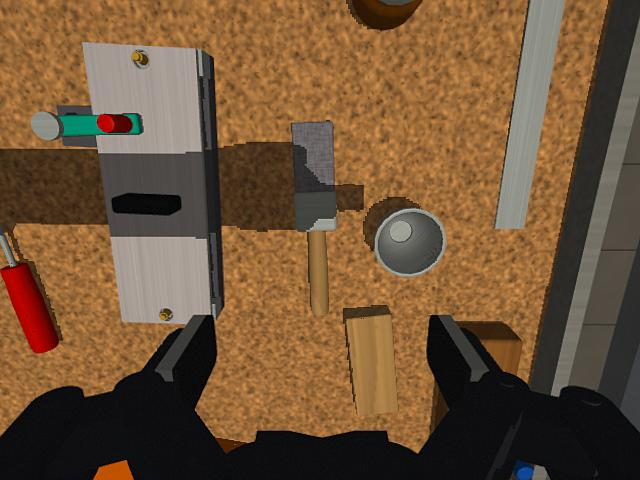

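send_rows([
  {"wx": 0, "wy": 0, "wz": 0, "dx": 0.005, "dy": -0.03, "dz": 0, "hand": 1},
  {"wx": 0, "wy": 0, "wz": 0, "dx": 0.005, "dy": -0.03, "dz": 0, "hand": 1},
  {"wx": 0, "wy": 0, "wz": 0, "dx": 0.005, "dy": -0.03, "dz": 0, "hand": 1},
  {"wx": 0, "wy": 0, "wz": 0, "dx": 0.005, "dy": -0.03, "dz": 0, "hand": 1},
  {"wx": 0, "wy": 0, "wz": 0, "dx": 0, "dy": -0.03, "dz": 0, "hand": 1},
  {"wx": 0, "wy": 0, "wz": 0, "dx": 0, "dy": -0.01, "dz": 0, "hand": 1},
  {"wx": 0, "wy": 0, "wz": 0, "dx": 0, "dy": 0, "dz": 0, "hand": 1},
  {"wx": 0, "wy": 0, "wz": 0, "dx": 0, "dy": 0, "dz": 0, "hand": 1},
])

```text
clock: 0.87
position: [0.5659, 0.0199, 0.2317]
eef_rot: [2.221, 2.22, 0.002]
ft_force: [1.0, -0.6, 0.4]
grip_width: 1.0
grasp_force: 0.0
```

```bash
python3 - <<'E'
from h import *
o=get_obs();print(o['position'],o['eef_rot'])
look('wrist','w1')
E
```

```text
[0.56591458 0.01991027 0.23171913] [2.22065273e+00 2.22035006e+00 2.17921025e-03]
```

View pics/w1.png

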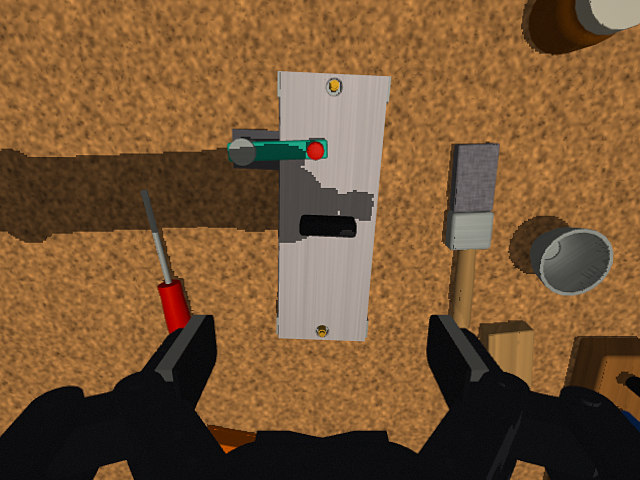

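```bash
cat >> h.py <<'E'
def mould(C,a,b,z=.05):
    P=cast(C,[a,b],z);d=P[0]-P[1];yaw=np.arctan2(-d[0],d[1]);return P.mean(0)[:2],yaw,np.linalg.norm(d)
E
python3 - <<'E'
from h import *
C=cal('wrist');c,yaw,L=mould(C,(335,86),(322,330));print(c,np.degrees(yaw),L)
R=np.array([[np.cos(yaw),-np.sin(yaw)],[np.sin(yaw),np.cos(yaw)]])
print('pivot',c+R@(-.075,.06),'knob0',c+R@(-.013,.06))
print('knob',cast(C,[(316,150)],.082),'piv',cast(C,[(241,151)],.056),'bar',cast(C,[(328,222)],.07))
E
```

```text
[0.57396092 0.02005574] -2.7270487051202443 0.22545244308026083
pivot [0.50190054 0.08355615] knob0 [0.56383033 0.08060631]
knob [[0.56390039 0.08405998 0.082     ]] piv [[0.5005308  0.08195649 0.056     ]] bar [[0.57369968 0.02392335 0.07      ]]
```

send_rows([
  {"wx": 0, "wy": 0, "wz": 0, "dx": 0.03, "dy": -0.002, "dz": 0.02, "hand": 1},
  {"wx": 0, "wy": 0, "wz": 0, "dx": 0.033, "dy": 0, "dz": 0.03, "hand": 1},
  {"wx": 0, "wy": 0, "wz": 0, "dx": 0, "dy": 0, "dz": 0.03, "hand": 1},
  {"wx": 0, "wy": 0, "wz": 0, "dx": 0, "dy": 0, "dz": 0.03, "hand": 1},
  {"wx": 0, "wy": 0, "wz": 0, "dx": 0, "dy": 0, "dz": 0.03, "hand": 1},
  {"wx": 0, "wy": 0, "wz": 0, "dx": 0, "dy": 0, "dz": 0.025, "hand": 1},
  {"wx": 0, "wy": 0, "wz": 0, "dx": 0, "dy": 0, "dz": 0.006, "hand": 1},
  {"wx": 0, "wy": 0, "wz": 0, "dx": 0, "dy": 0, "dz": 0, "hand": 1},
  {"wx": 0, "wy": 0, "wz": 0, "dx": 0, "dy": 0, "dz": 0, "hand": 0},
  {"wx": 0, "wy": 0, "wz": 0, "dx": 0, "dy": 0, "dz": 0, "hand": 0},
  {"wx": 0, "wy": 0, "wz": 0, "dx": 0, "dy": 0, "dz": 0, "hand": 0},
  {"wx": 0, "wy": 0, "wz": 0, "dx": 0, "dy": 0, "dz": 0, "hand": 0},
])

```text
clock: 1.92
position: [0.5642, 0.081, 0.0638]
eef_rot: [2.22, 2.22, 0.004]
ft_force: [-0.4, -0.2, -0.1]
grip_width: 0.455
grasp_force: 0.0
```

send_rows([
  {"wx": 0, "wy": 0, "wz": 0, "dx": 0, "dy": 0, "dz": 0, "hand": 0},
  {"wx": 0, "wy": 0, "wz": 0, "dx": 0, "dy": 0, "dz": 0, "hand": 0},
  {"wx": 0, "wy": 0, "wz": 0, "dx": 0, "dy": 0, "dz": 0, "hand": 0},
  {"wx": 0, "wy": 0, "wz": 0, "dx": 0, "dy": 0, "dz": 0, "hand": 0},
  {"wx": 0, "wy": 0, "wz": 0, "dx": 0, "dy": 0, "dz": 0, "hand": 0},
])

```text
clock: 2.33
position: [0.5614, 0.0808, 0.0631]
eef_rot: [-2.22, -2.22, 0.003]
ft_force: [-4.1, -1.0, 6.8]
grip_width: 0.135
grasp_force: 58.5
```

send_rows([
  {"wx": 0, "wy": 0, "wz": 0, "dx": 0.0078, "dy": -0.0001, "dz": 0, "hand": 0},
  {"wx": 0, "wy": 0, "wz": 0, "dx": 0.0077, "dy": -0.0011, "dz": 0, "hand": 0},
  {"wx": 0, "wy": 0, "wz": 0, "dx": 0.0075, "dy": -0.0021, "dz": 0, "hand": 0},
  {"wx": 0, "wy": 0, "wz": 0, "dx": 0.0072, "dy": -0.003, "dz": 0, "hand": 0},
  {"wx": 0, "wy": 0, "wz": 0, "dx": 0.0068, "dy": -0.0039, "dz": 0, "hand": 0},
  {"wx": 0, "wy": 0, "wz": 0, "dx": 0.0062, "dy": -0.0047, "dz": 0, "hand": 0},
  {"wx": 0, "wy": 0, "wz": 0, "dx": 0.0056, "dy": -0.0054, "dz": 0, "hand": 0},
  {"wx": 0, "wy": 0, "wz": 0, "dx": 0.0049, "dy": -0.0061, "dz": 0, "hand": 0},
  {"wx": 0, "wy": 0, "wz": 0, "dx": 0.0041, "dy": -0.0066, "dz": 0, "hand": 0},
  {"wx": 0, "wy": 0, "wz": 0, "dx": 0.0032, "dy": -0.0071, "dz": 0, "hand": 0},
  {"wx": 0, "wy": 0, "wz": 0, "dx": 0.0023, "dy": -0.0074, "dz": 0, "hand": 0},
  {"wx": 0, "wy": 0, "wz": 0, "dx": 0.0013, "dy": -0.0077, "dz": 0, "hand": 0},
])

```text
clock: 3.33
position: [0.5106, 0.1488, 0.0631]
eef_rot: [2.218, 2.222, 0.013]
ft_force: [5.0, 2.2, 2.6]
grip_width: 0.133
grasp_force: 59.2
```

send_rows([
  {"wx": 0, "wy": 0, "wz": 0, "dx": 0, "dy": -0.003, "dz": 0, "hand": 0},
  {"wx": 0, "wy": 0, "wz": 0, "dx": 0, "dy": 0, "dz": 0, "hand": 0},
  {"wx": 0, "wy": 0, "wz": 0, "dx": 0, "dy": 0, "dz": 0, "hand": 0},
  {"wx": 0, "wy": 0, "wz": 0, "dx": 0, "dy": 0, "dz": 0, "hand": 0.5},
  {"wx": 0, "wy": 0, "wz": 0, "dx": 0, "dy": 0, "dz": 0, "hand": 0.5},
  {"wx": 0, "wy": 0, "wz": 0, "dx": 0, "dy": 0, "dz": 0, "hand": 0.5},
  {"wx": 0, "wy": 0, "wz": 0, "dx": 0, "dy": 0, "dz": 0, "hand": 0.5},
  {"wx": 0, "wy": 0, "wz": 0, "dx": 0, "dy": 0, "dz": -0.03, "hand": 0.5},
  {"wx": 0, "wy": 0, "wz": 0, "dx": 0, "dy": 0, "dz": -0.03, "hand": 1},
  {"wx": 0, "wy": 0, "wz": 0, "dx": 0, "dy": 0, "dz": -0.03, "hand": 1},
  {"wx": 0, "wy": 0, "wz": 0, "dx": 0, "dy": 0, "dz": -0.03, "hand": 1},
  {"wx": 0, "wy": 0, "wz": 0, "dx": 0, "dy": 0, "dz": -0.03, "hand": 1},
])

```text
clock: 4.33
position: [0.5035, 0.1446, 0.2131]
eef_rot: [-2.222, -2.22, 0.004]
ft_force: [0.4, 0.2, -0.1]
grip_width: 0.998
grasp_force: 0.0
```

send_rows([
  {"wx": 0, "wy": 0, "wz": 0, "dx": -0.0308, "dy": 0.0175, "dz": 0, "hand": 1},
  {"wx": 0, "wy": 0, "wz": 0, "dx": -0.0308, "dy": 0.0175, "dz": 0, "hand": 1},
  {"wx": 0, "wy": 0, "wz": 0, "dx": -0.0308, "dy": 0.0175, "dz": 0, "hand": 1},
  {"wx": 0, "wy": 0, "wz": 0, "dx": -0.0308, "dy": 0.0175, "dz": 0, "hand": 1},
  {"wx": 0, "wy": 0, "wz": 7.15, "dx": 0, "dy": 0, "dz": 0, "hand": 1},
  {"wx": 0, "wy": 0, "wz": 7.15, "dx": 0, "dy": 0, "dz": 0, "hand": 1},
  {"wx": 0, "wy": 0, "wz": 7.15, "dx": 0, "dy": 0, "dz": 0, "hand": 1},
  {"wx": 0, "wy": 0, "wz": 7.15, "dx": 0, "dy": 0, "dz": 0, "hand": 1},
  {"wx": 0, "wy": 0, "wz": 7.15, "dx": 0, "dy": 0, "dz": 0, "hand": 1},
  {"wx": 0, "wy": 0, "wz": 7.15, "dx": 0, "dy": 0, "dz": 0, "hand": 1},
  {"wx": 0, "wy": 0, "wz": 7.15, "dx": 0, "dy": 0, "dz": 0, "hand": 1},
])

```text
clock: 5.25
position: [0.5735, 0.0219, 0.2115]
eef_rot: [-2.956, -1.063, 0.004]
ft_force: [-1.5, -0.4, -0.0]
grip_width: 1.002
grasp_force: 0.0
```

send_rows([
  {"wx": 0, "wy": 0, "wz": 7.15, "dx": 0, "dy": 0, "dz": 0, "hand": 1},
  {"wx": 0, "wy": 0, "wz": 7.15, "dx": 0, "dy": 0, "dz": 0, "hand": 1},
  {"wx": 0, "wy": 0, "wz": 7.15, "dx": 0, "dy": 0, "dz": 0, "hand": 1},
  {"wx": 0, "wy": 0, "wz": 7.15, "dx": 0, "dy": 0, "dz": 0, "hand": 1},
  {"wx": 0, "wy": 0, "wz": 7.15, "dx": 0, "dy": 0, "dz": 0, "hand": 1},
  {"wx": 0, "wy": 0, "wz": 7.1, "dx": 0, "dy": 0, "dz": 0, "hand": 1},
  {"wx": 0, "wy": 0, "wz": 0, "dx": 0, "dy": 0, "dz": 0, "hand": 1},
  {"wx": 0, "wy": 0, "wz": 0, "dx": 0, "dy": 0, "dz": 0, "hand": 1},
])

```text
clock: 5.92
position: [0.5739, 0.0222, 0.2117]
eef_rot: [3.14, -0.075, -0.003]
ft_force: [-0.3, 0.1, 0.1]
grip_width: 1.0
grasp_force: 0.0
```

```bash
python3 - <<'E'
from h import *
o=get_obs();print(o['position'],o['eef_rot'],o['joint_positions'].round(2))
look('wrist','w2')
C,im,hsv=look('scene','s2')
for c in blobs(mask(hsv,*RED)): print(cv2.boundingRect(c))
E
```

```text
[0.57385492 0.02221036 0.21165439] [ 3.14017777e+00 -7.51048575e-02 -2.99287021e-03] [-0.5   0.47  0.52  1.99 -0.33  0.77 -1.4 ]
(216, 221, 40, 19)
(185, 389, 14, 39)
```

View pics/w2.png

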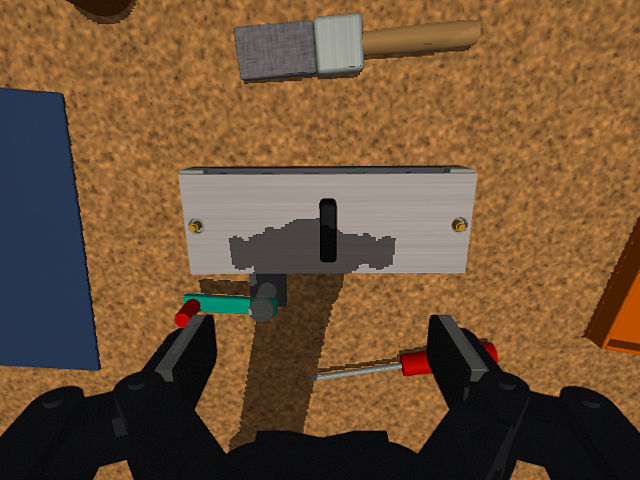

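```bash
python3 - <<'E'
from h import *
C=cal('wrist');c,yaw,L=mould(C,(195,226),(460,225));print(c,np.degrees(yaw),L)
print('bar',cast(C,[(328,203),(328,260),(328,231)],.07))
q=[(180,173),(477,171),(466,272),(192,273)];Q=cast(C,q,.042);print(Q.round(4),Q.mean(0))
hsv=cv2.cvtColor(cv2.imread('pics/w2.png'),cv2.COLOR_BGR2HSV)
m=mask(hsv,(0,0,0),(180,255,40));m[:180]=0;m[290:]=0
for b in blobs(m,200):print(cv2.boundingRect(b))
# pad edge: right-hand corners visible
b=blobs(mask(hsv,*BLUE),200)[0];print(cv2.approxPolyDP(b,6,True).reshape(-1,2).tolist())
print(cast(C,[(63,93),(100,369)],.004))
for n in('scene','side'):
    h=cv2.cvtColor(cv2.imread(f'pics/{n}0.png'),cv2.COLOR_BGR2HSV);C=cal(n)
    for b in blobs(mask(h,*BLUE),500):
        r=rect(C,b,.004)
        if abs(r[0][0]-560)<50: print(n,r,cast(C,cv2.approxPolyDP(b,5,True).reshape(-1,2),.004)[:,:2].round(3).tolist())
E
```

```text
[0.575007   0.01735162] -2.613689288410475 0.22698961812002638
bar [[0.59838183 0.01619855 0.07      ]
 [0.55080655 0.01827905 0.07      ]
 [0.57560463 0.01719404 0.07      ]]
[[ 0.6245  0.139   0.042 ]
 [ 0.6138 -0.11    0.042 ]
 [ 0.5228 -0.1075  0.042 ]
 [ 0.5343  0.1433  0.042 ]] [0.57383465 0.01620291 0.042     ]
(319, 199, 18, 63)
(250, 274, 37, 16)
[[0, 88], [0, 364], [99, 369], [62, 95]]
[[0.69420998 0.24369564 0.004     ]
 [0.41044345 0.27843636 0.004     ]]
scene ((562.5794677734375, 322.8441467285156), (121.27213287353516, 277.4264221191406), 82.8953857421875) [[0.421, 0.282], [0.682, 0.248], [0.706, 0.364], [0.436, 0.395]]
side ((557.837646484375, 326.9722900390625), (123.38627624511719, 283.8363342285156), 83.0537109375) [[0.706, 0.369], [0.426, 0.404], [0.412, 0.285], [0.689, 0.25]]
```

send_rows([
  {"wx": 0, "wy": 0, "wz": 0, "dx": 0.001, "dy": 0.004, "dz": 0.03, "hand": 1},
  {"wx": 0, "wy": 0, "wz": 0, "dx": 0, "dy": 0, "dz": 0.03, "hand": 1},
  {"wx": 0, "wy": 0, "wz": 0, "dx": 0, "dy": 0, "dz": 0.03, "hand": 1},
  {"wx": 0, "wy": 0, "wz": 0, "dx": 0, "dy": 0, "dz": 0.03, "hand": 1},
  {"wx": 0, "wy": 0, "wz": 0, "dx": 0, "dy": 0, "dz": 0.03, "hand": 1},
  {"wx": 0, "wy": 0, "wz": 0, "dx": 0, "dy": 0, "dz": 0.014, "hand": 1},
  {"wx": 0, "wy": 0, "wz": 0, "dx": 0, "dy": 0, "dz": 0, "hand": 0},
  {"wx": 0, "wy": 0, "wz": 0, "dx": 0, "dy": 0, "dz": 0, "hand": 0},
  {"wx": 0, "wy": 0, "wz": 0, "dx": 0, "dy": 0, "dz": 0, "hand": 0},
  {"wx": 0, "wy": 0, "wz": 0, "dx": 0, "dy": 0, "dz": 0, "hand": 0},
  {"wx": 0, "wy": 0, "wz": 0, "dx": 0, "dy": 0, "dz": 0, "hand": 0},
  {"wx": 0, "wy": 0, "wz": 0, "dx": 0, "dy": 0, "dz": 0, "hand": 0},
])

```text
clock: 7.02
position: [0.5765, 0.018, 0.0497]
eef_rot: [3.141, -0.079, 0.004]
ft_force: [-5.1, 0.5, 27.3]
grip_width: 0.147
grasp_force: 57.3
```

send_rows([
  {"wx": 0, "wy": 0, "wz": 0, "dx": 0, "dy": 0, "dz": 0, "hand": 0},
  {"wx": 0, "wy": 0, "wz": 0, "dx": 0, "dy": 0, "dz": 0, "hand": 0},
  {"wx": 0, "wy": 0, "wz": 0, "dx": 0, "dy": 0, "dz": 0, "hand": 0},
  {"wx": 0, "wy": 0, "wz": 0, "dx": 0, "dy": 0, "dz": 0, "hand": 0},
])

```text
clock: 7.35
position: [0.5766, 0.018, 0.0497]
eef_rot: [-3.14, 0.079, -0.004]
ft_force: [-0.6, 0.2, 6.0]
grip_width: 0.152
grasp_force: 60.4
```

send_rows([
  {"wx": 0, "wy": 0, "wz": 0, "dx": 0, "dy": 0, "dz": -0.01, "hand": 0},
  {"wx": 0, "wy": 0, "wz": 0, "dx": 0, "dy": 0, "dz": -0.015, "hand": 0},
  {"wx": 0, "wy": 0, "wz": 0, "dx": 0, "dy": 0, "dz": -0.025, "hand": 0},
  {"wx": 0, "wy": 0, "wz": 0, "dx": 0, "dy": 0, "dz": -0.03, "hand": 0},
  {"wx": 0, "wy": 0, "wz": 0, "dx": 0, "dy": 0, "dz": -0.03, "hand": 0},
  {"wx": 0, "wy": 0, "wz": 0, "dx": 0, "dy": 0, "dz": -0.02, "hand": 0},
  {"wx": 0, "wy": 0, "wz": 0, "dx": 0, "dy": 0, "dz": -0.01, "hand": 0},
  {"wx": 0, "wy": 0, "wz": 0, "dx": 0, "dy": 0, "dz": 0, "hand": 0},
])

```text
clock: 8.02
position: [0.5766, 0.0183, 0.1905]
eef_rot: [-3.14, 0.079, -0.006]
ft_force: [0.4, 0.5, -4.4]
grip_width: 0.149
grasp_force: 59.1
```

send_rows([
  {"wx": 0, "wy": 0, "wz": 0, "dx": -0.0016, "dy": -0.015, "dz": 0, "hand": 0},
  {"wx": 0, "wy": 0, "wz": 0, "dx": -0.003, "dy": -0.03, "dz": 0, "hand": 0},
  {"wx": 0, "wy": 0, "wz": 0, "dx": -0.003, "dy": -0.03, "dz": 0, "hand": 0},
  {"wx": 0, "wy": 0, "wz": 0, "dx": -0.003, "dy": -0.03, "dz": 0, "hand": 0},
  {"wx": 0, "wy": 0, "wz": 0, "dx": -0.003, "dy": -0.03, "dz": 0, "hand": 0},
  {"wx": 0, "wy": 0, "wz": 0, "dx": -0.003, "dy": -0.03, "dz": 0, "hand": 0},
  {"wx": 0, "wy": 0, "wz": 0, "dx": -0.003, "dy": -0.03, "dz": 0, "hand": 0},
  {"wx": 0, "wy": 0, "wz": 0, "dx": -0.003, "dy": -0.03, "dz": 0, "hand": 0},
  {"wx": 0, "wy": 0, "wz": 0, "dx": -0.003, "dy": -0.03, "dz": 0, "hand": 0},
  {"wx": 0, "wy": 0, "wz": 0, "dx": -0.003, "dy": -0.03, "dz": 0, "hand": 0},
  {"wx": 0, "wy": 0, "wz": 0, "dx": -0.003, "dy": -0.02, "dz": 0, "hand": 0},
  {"wx": 0, "wy": 0, "wz": 0, "dx": 0, "dy": 0, "dz": 0, "hand": 0},
])

```text
clock: 9.02
position: [0.5559, 0.3324, 0.1853]
eef_rot: [-3.138, 0.064, 0.007]
ft_force: [-0.6, 1.5, -4.4]
grip_width: 0.149
grasp_force: 59.1
```

send_rows([
  {"wx": 0, "wy": 0, "wz": -7.14, "dx": 0, "dy": 0, "dz": 0, "hand": 0},
  {"wx": 0, "wy": 0, "wz": -7.14, "dx": 0, "dy": 0, "dz": 0, "hand": 0},
  {"wx": 0, "wy": 0, "wz": -7.14, "dx": 0, "dy": 0, "dz": 0, "hand": 0},
  {"wx": 0, "wy": 0, "wz": -7.14, "dx": 0, "dy": 0, "dz": 0, "hand": 0},
  {"wx": 0, "wy": 0, "wz": -7.14, "dx": 0, "dy": 0, "dz": 0, "hand": 0},
  {"wx": 0, "wy": 0, "wz": -7.14, "dx": 0, "dy": 0, "dz": 0, "hand": 0},
  {"wx": 0, "wy": 0, "wz": -7.14, "dx": 0, "dy": 0, "dz": 0, "hand": 0},
  {"wx": 0, "wy": 0, "wz": -7.14, "dx": 0, "dy": 0, "dz": 0, "hand": 0},
  {"wx": 0, "wy": 0, "wz": -7.14, "dx": 0, "dy": 0, "dz": 0, "hand": 0},
  {"wx": 0, "wy": 0, "wz": -7.14, "dx": 0, "dy": 0, "dz": 0, "hand": 0},
  {"wx": 0, "wy": 0, "wz": -7.14, "dx": 0, "dy": 0, "dz": 0, "hand": 0},
  {"wx": 0, "wy": 0, "wz": -7.14, "dx": 0, "dy": 0, "dz": 0, "hand": 0},
])

```text
clock: 10.02
position: [0.5578, 0.3231, 0.1858]
eef_rot: [-2.35, -2.084, 0.007]
ft_force: [0.3, -0.2, -4.1]
grip_width: 0.149
grasp_force: 59.1
```

send_rows([
  {"wx": 0, "wy": 0, "wz": 0, "dx": 0, "dy": 0, "dz": 0, "hand": 0},
  {"wx": 0, "wy": 0, "wz": 0, "dx": 0, "dy": 0, "dz": 0, "hand": 0},
  {"wx": 0, "wy": 0, "wz": 0, "dx": 0, "dy": 0, "dz": 0, "hand": 0},
])

```text
clock: 10.27
position: [0.5587, 0.3237, 0.187]
eef_rot: [-2.36, -2.073, 0.004]
ft_force: [-1.1, -0.5, -4.2]
grip_width: 0.148
grasp_force: 59.1
```

```bash
python3 - <<'E'
from h import *
o=get_obs();print(o['joint_positions'].round(2))
C,a,_=look('wrist');C,b,_=look('scene')
cv2.imwrite('pics/c3.png',np.hstack([a,b])[:,:,::-1][::1]) 
im=cv2.resize(np.hstack([a,b]),(800,300));cv2.imwrite('pics/c3.png',im[:,:,::-1])
E
```

```text
[-0.66  0.54  0.1   1.83 -0.07  0.77 -0.66]
```

View pics/c3.png

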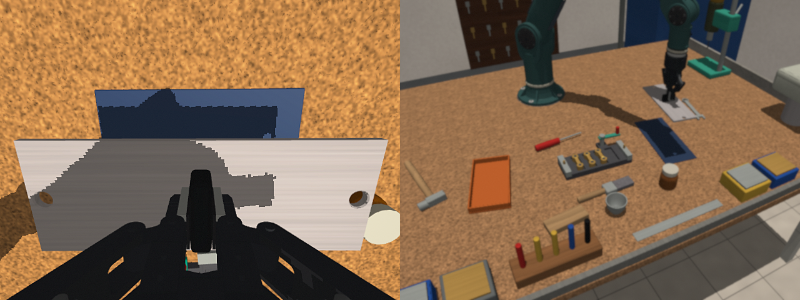

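send_rows([
  {"wx": 0, "wy": 0, "wz": 0, "dx": 0.001, "dy": 0.001, "dz": 0.03, "hand": 0},
  {"wx": 0, "wy": 0, "wz": 0, "dx": 0, "dy": 0, "dz": 0.03, "hand": 0},
  {"wx": 0, "wy": 0, "wz": 0, "dx": 0, "dy": 0, "dz": 0.03, "hand": 0},
  {"wx": 0, "wy": 0, "wz": 0, "dx": 0, "dy": 0, "dz": 0.03, "hand": 0},
  {"wx": 0, "wy": 0, "wz": 0, "dx": 0, "dy": 0, "dz": 0.025, "hand": 0},
  {"wx": 0, "wy": 0, "wz": 0, "dx": 0, "dy": 0, "dz": 0.01, "hand": 0},
  {"wx": 0, "wy": 0, "wz": 0, "dx": 0, "dy": 0, "dz": 0.007, "hand": 0},
  {"wx": 0, "wy": 0, "wz": 0, "dx": 0, "dy": 0, "dz": 0.003, "hand": 0},
  {"wx": 0, "wy": 0, "wz": 0, "dx": 0, "dy": 0, "dz": 0.002, "hand": 0},
  {"wx": 0, "wy": 0, "wz": 0, "dx": 0, "dy": 0, "dz": 0, "hand": 0},
  {"wx": 0, "wy": 0, "wz": 0, "dx": 0, "dy": 0, "dz": 0, "hand": 0},
])

```text
clock: 11.28
position: [0.5616, 0.3259, 0.0227]
eef_rot: [2.357, 2.077, 0.004]
ft_force: [0.1, 0.4, -3.8]
grip_width: 0.147
grasp_force: 59.1
```

send_rows([
  {"wx": 0, "wy": 0, "wz": 0, "dx": 0, "dy": 0, "dz": 0.002, "hand": 0},
  {"wx": 0, "wy": 0, "wz": 0, "dx": 0, "dy": 0, "dz": 0.002, "hand": 0},
  {"wx": 0, "wy": 0, "wz": 0, "dx": 0, "dy": 0, "dz": 0.001, "hand": 0},
  {"wx": 0, "wy": 0, "wz": 0, "dx": 0, "dy": 0, "dz": 0.001, "hand": 0},
  {"wx": 0, "wy": 0, "wz": 0, "dx": 0, "dy": 0, "dz": 0, "hand": 0},
  {"wx": 0, "wy": 0, "wz": 0, "dx": 0, "dy": 0, "dz": 0, "hand": 0},
])

```text
clock: 11.78
position: [0.5613, 0.3257, 0.0177]
eef_rot: [-2.357, -2.077, -0.002]
ft_force: [-3.2, -0.9, 10.9]
grip_width: 0.152
grasp_force: 60.3
```

send_rows([
  {"wx": 0, "wy": 0, "wz": 0, "dx": 0, "dy": 0, "dz": 0, "hand": 0.5},
  {"wx": 0, "wy": 0, "wz": 0, "dx": 0, "dy": 0, "dz": 0, "hand": 1},
  {"wx": 0, "wy": 0, "wz": 0, "dx": 0, "dy": 0, "dz": 0, "hand": 1},
  {"wx": 0, "wy": 0, "wz": 0, "dx": 0, "dy": 0, "dz": 0, "hand": 1},
  {"wx": 0, "wy": 0, "wz": 0, "dx": 0, "dy": 0, "dz": 0, "hand": 1},
  {"wx": 0, "wy": 0, "wz": 0, "dx": 0, "dy": 0, "dz": -0.02, "hand": 1},
  {"wx": 0, "wy": 0, "wz": 0, "dx": 0, "dy": 0, "dz": -0.04, "hand": 1},
  {"wx": 0, "wy": 0, "wz": 0, "dx": 0, "dy": 0, "dz": -0.04, "hand": 1},
  {"wx": 0, "wy": 0, "wz": 0, "dx": 0, "dy": 0, "dz": -0.04, "hand": 1},
  {"wx": 0, "wy": 0, "wz": 0, "dx": 0, "dy": 0, "dz": -0.04, "hand": 1},
  {"wx": 0, "wy": 0, "wz": 0, "dx": 0, "dy": 0, "dz": -0.03, "hand": 1},
])

```text
clock: 12.7
position: [0.5614, 0.3257, 0.2288]
eef_rot: [2.357, 2.077, 0.005]
ft_force: [0.2, 0.1, -0.1]
grip_width: 1.003
grasp_force: 0.0
```

send_rows([
  {"wx": 0, "wy": 0, "wz": 0, "dx": -0.0304, "dy": 0.0052, "dz": 0, "hand": 1},
  {"wx": 0, "wy": 0, "wz": 0, "dx": -0.0304, "dy": 0.0052, "dz": 0, "hand": 1},
  {"wx": 0, "wy": 0, "wz": 0, "dx": -0.0304, "dy": 0.0052, "dz": 0, "hand": 1},
  {"wx": 0, "wy": 0, "wz": 0, "dx": -0.0304, "dy": 0.0052, "dz": 0, "hand": 1},
  {"wx": 0, "wy": 0, "wz": 0, "dx": -0.0304, "dy": 0.0052, "dz": 0, "hand": 1},
  {"wx": 0, "wy": 0, "wz": 0, "dx": -0.0304, "dy": 0.0052, "dz": 0, "hand": 1},
  {"wx": 0, "wy": 0, "wz": 0, "dx": -0.0304, "dy": 0.0052, "dz": 0, "hand": 1},
  {"wx": 0, "wy": 0, "wz": 0, "dx": -0.0304, "dy": 0.0052, "dz": 0, "hand": 1},
  {"wx": 0, "wy": 0, "wz": 0, "dx": -0.0304, "dy": 0.0052, "dz": 0, "hand": 1},
  {"wx": 0, "wy": 0, "wz": 0, "dx": -0.0304, "dy": 0.0052, "dz": 0, "hand": 1},
])

```text
clock: 13.53
position: [0.5737, 0.0156, 0.2252]
eef_rot: [-2.357, -2.077, 0.0]
ft_force: [0.3, 0.7, 0.5]
grip_width: 1.0
grasp_force: 0.0
```

send_rows([
  {"wx": 0, "wy": 0, "wz": 7.14, "dx": 0, "dy": 0, "dz": 0, "hand": 1},
  {"wx": 0, "wy": 0, "wz": 7.14, "dx": 0, "dy": 0, "dz": 0, "hand": 1},
  {"wx": 0, "wy": 0, "wz": 7.14, "dx": 0, "dy": 0, "dz": 0, "hand": 1},
  {"wx": 0, "wy": 0, "wz": 7.14, "dx": 0, "dy": 0, "dz": 0, "hand": 1},
  {"wx": 0, "wy": 0, "wz": 7.14, "dx": 0, "dy": 0, "dz": 0, "hand": 1},
  {"wx": 0, "wy": 0, "wz": 7.14, "dx": 0, "dy": 0, "dz": 0, "hand": 1},
  {"wx": 0, "wy": 0, "wz": 7.14, "dx": 0, "dy": 0, "dz": 0, "hand": 1},
  {"wx": 0, "wy": 0, "wz": 7.14, "dx": 0, "dy": 0, "dz": 0, "hand": 1},
  {"wx": 0, "wy": 0, "wz": 7.14, "dx": 0, "dy": 0, "dz": 0, "hand": 1},
  {"wx": 0, "wy": 0, "wz": 7.14, "dx": 0, "dy": 0, "dz": 0, "hand": 1},
  {"wx": 0, "wy": 0, "wz": 7.14, "dx": 0, "dy": 0, "dz": 0, "hand": 1},
  {"wx": 0, "wy": 0, "wz": 7.14, "dx": 0, "dy": 0, "dz": 0, "hand": 1},
])

```text
clock: 14.53
position: [0.5738, 0.0172, 0.2252]
eef_rot: [-3.14, 0.089, 0.0]
ft_force: [-0.1, -0.7, -0.1]
grip_width: 1.0
grasp_force: 0.0
```

send_rows([
  {"wx": 0, "wy": 0, "wz": 0, "dx": 0, "dy": 0, "dz": 0, "hand": 1},
  {"wx": 0, "wy": 0, "wz": 0, "dx": 0, "dy": 0, "dz": 0, "hand": 1},
  {"wx": 0, "wy": 0, "wz": 0, "dx": 0, "dy": 0, "dz": 0, "hand": 1},
])

```text
clock: 14.78
position: [0.5739, 0.0173, 0.2252]
eef_rot: [3.141, -0.075, -0.0]
ft_force: [0.5, 1.1, 0.3]
grip_width: 1.0
grasp_force: 0.0
```

```bash
python3 - <<'E'
from h import *
o=get_obs();print(o['joint_positions'].round(2),o['position'])
look('wrist','w4')
for n in('scene','side'):
    C,im,h=look(n,n+'4')
    for b in blobs(mask(h,*ORANGE),500):
        r=rect(C,b,.026);print(n,r)
E
```

```text
[-0.5   0.46  0.54  1.98 -0.32  0.79 -1.4 ] [0.57385298 0.01725713 0.22515808]
scene ((532.8902587890625, -349.19110107421875), (128.12332153320312, 238.1693115234375), 76.47496795654297)
side ((524.6495361328125, -340.6710205078125), (123.7784652709961, 238.03758239746094), 77.16910552978516)
```

View pics/w4.png

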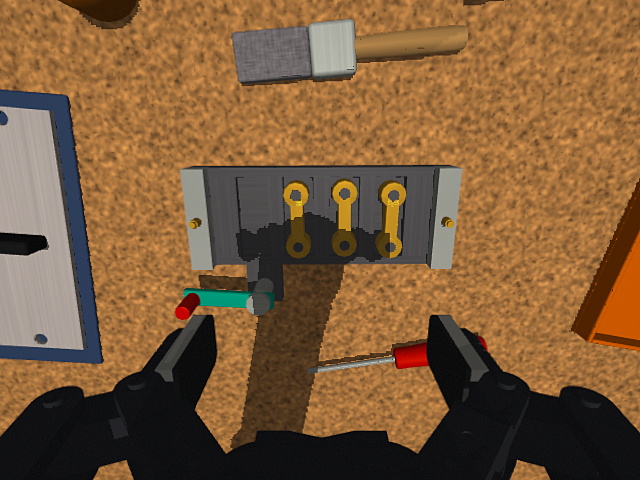

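send_rows([
  {"wx": 0, "wy": 0, "wz": 0, "dx": 0, "dy": 0.033, "dz": 0.03, "hand": 0.38},
  {"wx": 0, "wy": 0, "wz": 0, "dx": 0, "dy": 0.0324, "dz": 0.03, "hand": 0.38},
  {"wx": 0, "wy": 0, "wz": 0, "dx": 0, "dy": 0, "dz": 0.03, "hand": 0.38},
  {"wx": 0, "wy": 0, "wz": 0, "dx": 0, "dy": 0, "dz": 0.03, "hand": 0.38},
  {"wx": 0, "wy": 0, "wz": 0, "dx": 0, "dy": 0, "dz": 0.03, "hand": 0.38},
  {"wx": 0, "wy": 0, "wz": 0, "dx": 0, "dy": 0, "dz": 0.02, "hand": 0.38},
  {"wx": 0, "wy": 0, "wz": 0, "dx": 0, "dy": 0, "dz": 0, "hand": 0.38},
  {"wx": 0, "wy": 0, "wz": 0, "dx": 0, "dy": 0, "dz": 0, "hand": 0.38},
  {"wx": 0, "wy": 0, "wz": 0, "dx": 0, "dy": 0, "dz": 0, "hand": 0.38},
])

```text
clock: 15.68
position: [0.5718, -0.0446, 0.06]
eef_rot: [3.14, -0.079, 0.003]
ft_force: [0.5, 0.2, -0.1]
grip_width: 0.379
grasp_force: 0.0
```

```bash
python3 - <<'E'
from h import *
look('wrist','w5')
E
```

```text
(no output)
```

View pics/w5.png

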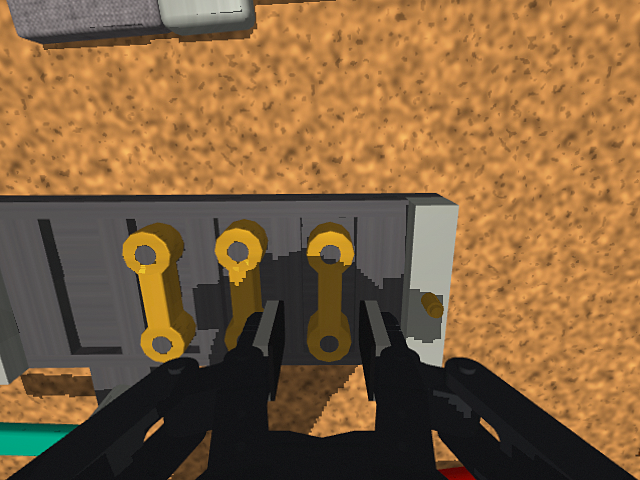

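```bash
python3 - <<'E'
from h import *
C=cal('wrist');print(cast(C,[(330,247),(328,344),(239,249),(240,352),(145,254),(162,345)],.034).round(4), proj(C,[get_obs()['position'],get_obs()['position']+[.011,0,0]]))
E
```

```text
[[ 0.5971 -0.0495  0.034 ]
 [ 0.5434 -0.046   0.034 ]
 [ 0.5983 -0.0053  0.034 ]
 [ 0.541   0.0009  0.034 ]
 [ 0.5981  0.0404  0.034 ]
 [ 0.5475  0.0414  0.034 ]] [[322.61881384 320.14196611]
 [321.32105859 297.14509023]]
```

send_rows([
  {"wx": 0, "wy": 0, "wz": 0, "dx": -0.001, "dy": 0.003, "dz": 0.01, "hand": 0.38},
  {"wx": 0, "wy": 0, "wz": 0, "dx": 0, "dy": 0, "dz": 0.015, "hand": 0.38},
  {"wx": 0, "wy": 0, "wz": 0, "dx": 0, "dy": 0, "dz": 0.0095, "hand": 0.38},
  {"wx": 0, "wy": 0, "wz": 0, "dx": 0, "dy": 0, "dz": 0, "hand": 0.38},
  {"wx": 0, "wy": 0, "wz": 0, "dx": 0, "dy": 0, "dz": 0, "hand": 0},
  {"wx": 0, "wy": 0, "wz": 0, "dx": 0, "dy": 0, "dz": 0, "hand": 0},
  {"wx": 0, "wy": 0, "wz": 0, "dx": 0, "dy": 0, "dz": 0, "hand": 0},
  {"wx": 0, "wy": 0, "wz": 0, "dx": 0, "dy": 0, "dz": 0, "hand": 0},
  {"wx": 0, "wy": 0, "wz": 0, "dx": 0, "dy": 0, "dz": 0, "hand": 0},
  {"wx": 0, "wy": 0, "wz": 0, "dx": 0, "dy": 0, "dz": 0, "hand": 0},
])

```text
clock: 16.57
position: [0.5701, -0.0473, 0.025]
eef_rot: [3.14, -0.08, 0.001]
ft_force: [-1.5, 0.4, 3.2]
grip_width: 0.121
grasp_force: 60.5
```

send_rows([
  {"wx": 0, "wy": 0, "wz": 0, "dx": 0, "dy": 0, "dz": -0.015, "hand": 0},
  {"wx": 0, "wy": 0, "wz": 0, "dx": 0, "dy": 0, "dz": -0.03, "hand": 0},
  {"wx": 0, "wy": 0, "wz": 0, "dx": 0, "dy": 0, "dz": -0.03, "hand": 0},
  {"wx": 0, "wy": 0, "wz": 0, "dx": 0.0028, "dy": 0.031, "dz": -0.03, "hand": 0},
  {"wx": 0, "wy": 0, "wz": 0, "dx": 0.0028, "dy": 0.031, "dz": -0.02, "hand": 0},
  {"wx": 0, "wy": 0, "wz": 0, "dx": 0.0028, "dy": 0.031, "dz": 0, "hand": 0},
  {"wx": 0, "wy": 0, "wz": 0, "dx": 0.0028, "dy": 0.031, "dz": 0, "hand": 0},
  {"wx": 0, "wy": 0, "wz": 0, "dx": 0.0028, "dy": 0.031, "dz": 0, "hand": 0},
  {"wx": 0, "wy": 0, "wz": 0, "dx": 0.0028, "dy": 0.031, "dz": 0, "hand": 0},
  {"wx": 0, "wy": 0, "wz": 0, "dx": 0.0028, "dy": 0.031, "dz": 0, "hand": 0},
  {"wx": 0, "wy": 0, "wz": 0, "dx": 0.0028, "dy": 0.031, "dz": 0, "hand": 0},
  {"wx": 0, "wy": 0, "wz": 0, "dx": 0.0028, "dy": 0.031, "dz": 0, "hand": 0},
])

```text
clock: 17.57
position: [0.5802, -0.3269, 0.1479]
eef_rot: [-3.14, 0.079, 0.001]
ft_force: [1.7, 0.2, -2.0]
grip_width: 0.117
grasp_force: 59.9
```

send_rows([
  {"wx": 0, "wy": 0, "wz": 0, "dx": 0.0028, "dy": 0.031, "dz": 0, "hand": 0},
  {"wx": 0, "wy": 0, "wz": 5.3, "dx": 0, "dy": 0, "dz": 0, "hand": 0},
  {"wx": 0, "wy": 0, "wz": 5.3, "dx": 0, "dy": 0, "dz": 0, "hand": 0},
  {"wx": 0, "wy": 0, "wz": 0, "dx": 0, "dy": 0, "dz": 0, "hand": 0},
  {"wx": 0, "wy": 0, "wz": 0, "dx": 0, "dy": 0, "dz": 0, "hand": 0},
])

```text
clock: 17.98
position: [0.5817, -0.3562, 0.1476]
eef_rot: [-3.12, 0.365, 0.002]
ft_force: [-0.0, 0.1, -1.4]
grip_width: 0.12
grasp_force: 59.9
```

```bash
python3 - <<'E'
from h import *
look('wrist','w6')
for n in('scene','side'):
    C,im,h=look(n,n+'6')
    for b in blobs(mask(h,*ORANGE),300)[:2]:
        print(n,rect(C,b,.026))
E
```

```text
scene ((534.1672973632812, -349.4022521972656), (128.19615173339844, 236.40423583984375), 76.53146362304688)
side ((524.430908203125, -342.2384338378906), (127.5256576538086, 238.1411895751953), 76.52873992919922)
```

View pics/w6.png

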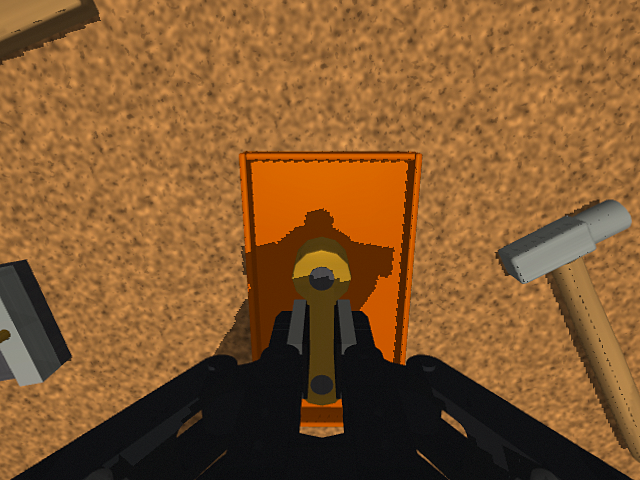

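```bash
python3 - <<'E'
from h import *
C=cal('wrist');P=cast(C,[(240,152),(421,152)],.026);print(P.round(4),np.linalg.norm(P[0]-P[1]))
u=np.array([.972,-.233,0]);print(P.mean(0)-.12*u)
E
```

```text
[[ 0.6579 -0.3149  0.026 ]
 [ 0.6285 -0.4382  0.026 ]] 0.12669630695323802
[ 0.52656379 -0.34858525  0.026     ]
```

send_rows([
  {"wx": 0, "wy": 0, "wz": 0, "dx": 0, "dy": 0, "dz": 0.03, "hand": 0},
  {"wx": 0, "wy": 0, "wz": 0, "dx": 0, "dy": 0, "dz": 0.03, "hand": 0},
  {"wx": 0, "wy": 0, "wz": 0, "dx": 0, "dy": 0, "dz": 0.03, "hand": 0},
  {"wx": 0, "wy": 0, "wz": 0, "dx": 0, "dy": 0, "dz": 0.025, "hand": 0},
  {"wx": 0, "wy": 0, "wz": 0, "dx": 0, "dy": 0, "dz": 0.007, "hand": 0},
  {"wx": 0, "wy": 0, "wz": 0, "dx": 0, "dy": 0, "dz": 0.004, "hand": 0},
  {"wx": 0, "wy": 0, "wz": 0, "dx": 0, "dy": 0, "dz": 0.003, "hand": 0},
  {"wx": 0, "wy": 0, "wz": 0, "dx": 0, "dy": 0, "dz": 0, "hand": 0},
  {"wx": 0, "wy": 0, "wz": 0, "dx": 0, "dy": 0, "dz": 0, "hand": 0},
])

```text
clock: 18.88
position: [0.583, -0.3578, 0.021]
eef_rot: [3.119, -0.369, 0.004]
ft_force: [0.2, -0.8, -1.7]
grip_width: 0.115
grasp_force: 59.9
```

send_rows([
  {"wx": 0, "wy": 0, "wz": 0, "dx": 0, "dy": 0, "dz": 0.002, "hand": 0},
  {"wx": 0, "wy": 0, "wz": 0, "dx": 0, "dy": 0, "dz": 0.0015, "hand": 0},
  {"wx": 0, "wy": 0, "wz": 0, "dx": 0, "dy": 0, "dz": 0.001, "hand": 0},
  {"wx": 0, "wy": 0, "wz": 0, "dx": 0, "dy": 0, "dz": 0, "hand": 0},
  {"wx": 0, "wy": 0, "wz": 0, "dx": 0, "dy": 0, "dz": 0, "hand": 0},
])

```text
clock: 19.3
position: [0.5824, -0.3573, 0.016]
eef_rot: [3.12, -0.369, 0.002]
ft_force: [-1.0, 1.0, 6.8]
grip_width: 0.119
grasp_force: 60.8
```

send_rows([
  {"wx": 0, "wy": 0, "wz": 0, "dx": 0, "dy": 0, "dz": 0, "hand": 0.38},
  {"wx": 0, "wy": 0, "wz": 0, "dx": 0, "dy": 0, "dz": 0, "hand": 0.38},
  {"wx": 0, "wy": 0, "wz": 0, "dx": 0, "dy": 0, "dz": 0, "hand": 0.38},
  {"wx": 0, "wy": 0, "wz": 0, "dx": 0, "dy": 0, "dz": 0, "hand": 0.38},
  {"wx": 0, "wy": 0, "wz": 0, "dx": 0, "dy": 0, "dz": -0.02, "hand": 0.38},
  {"wx": 0, "wy": 0, "wz": 0, "dx": 0, "dy": 0, "dz": -0.03, "hand": 0.38},
  {"wx": 0, "wy": 0, "wz": 0, "dx": 0, "dy": 0, "dz": -0.03, "hand": 0.38},
  {"wx": 0, "wy": 0, "wz": 0, "dx": 0, "dy": 0, "dz": -0.03, "hand": 0.38},
  {"wx": 0, "wy": 0, "wz": -5.25, "dx": 0, "dy": 0, "dz": -0.02, "hand": 0.38},
  {"wx": 0, "wy": 0, "wz": -5.25, "dx": 0, "dy": 0, "dz": 0, "hand": 0.38},
])

```text
clock: 20.13
position: [0.5845, -0.3594, 0.1499]
eef_rot: [3.135, -0.076, 0.012]
ft_force: [0.9, -1.0, 0.6]
grip_width: 0.378
grasp_force: 0.0
```

send_rows([
  {"wx": 0, "wy": 0, "wz": 0, "dx": -0.0023, "dy": -0.0294, "dz": 0, "hand": 0.38},
  {"wx": 0, "wy": 0, "wz": 0, "dx": -0.0023, "dy": -0.0294, "dz": 0, "hand": 0.38},
  {"wx": 0, "wy": 0, "wz": 0, "dx": -0.0023, "dy": -0.0294, "dz": 0, "hand": 0.38},
  {"wx": 0, "wy": 0, "wz": 0, "dx": -0.0023, "dy": -0.0294, "dz": 0, "hand": 0.38},
  {"wx": 0, "wy": 0, "wz": 0, "dx": -0.0023, "dy": -0.0294, "dz": 0, "hand": 0.38},
  {"wx": 0, "wy": 0, "wz": 0, "dx": -0.0023, "dy": -0.0294, "dz": 0, "hand": 0.38},
  {"wx": 0, "wy": 0, "wz": 0, "dx": -0.0023, "dy": -0.0294, "dz": 0, "hand": 0.38},
  {"wx": 0, "wy": 0, "wz": 0, "dx": -0.0023, "dy": -0.0294, "dz": 0, "hand": 0.38},
  {"wx": 0, "wy": 0, "wz": 0, "dx": -0.0023, "dy": -0.0294, "dz": 0, "hand": 0.38},
  {"wx": 0, "wy": 0, "wz": 0, "dx": -0.0023, "dy": -0.0294, "dz": 0, "hand": 0.38},
  {"wx": 0, "wy": 0, "wz": 0, "dx": -0.0023, "dy": -0.0294, "dz": 0, "hand": 0.38},
  {"wx": 0, "wy": 0, "wz": 0, "dx": -0.0023, "dy": -0.0294, "dz": 0, "hand": 0.38},
])

```text
clock: 21.13
position: [0.5726, -0.0019, 0.1448]
eef_rot: [3.14, -0.082, -0.0]
ft_force: [1.6, 0.8, -0.7]
grip_width: 0.382
grasp_force: 0.0
```

send_rows([
  {"wx": 0, "wy": 0, "wz": 0, "dx": 0, "dy": 0, "dz": 0.03, "hand": 0.38},
  {"wx": 0, "wy": 0, "wz": 0, "dx": 0, "dy": 0, "dz": 0.03, "hand": 0.38},
  {"wx": 0, "wy": 0, "wz": 0, "dx": 0, "dy": 0, "dz": 0.03, "hand": 0.38},
  {"wx": 0, "wy": 0, "wz": 0, "dx": 0, "dy": 0, "dz": 0, "hand": 0.38},
  {"wx": 0, "wy": 0, "wz": 0, "dx": 0, "dy": 0, "dz": 0, "hand": 0.38},
])

```text
clock: 21.55
position: [0.5716, -0.0035, 0.0538]
eef_rot: [3.14, -0.083, -0.006]
ft_force: [0.6, -0.8, 0.2]
grip_width: 0.383
grasp_force: 0.0
```

send_rows([
  {"wx": 0, "wy": 0, "wz": 0, "dx": 0, "dy": 0, "dz": 0.015, "hand": 0.38},
  {"wx": 0, "wy": 0, "wz": 0, "dx": 0, "dy": 0, "dz": 0.013, "hand": 0.38},
  {"wx": 0, "wy": 0, "wz": 0, "dx": 0, "dy": 0, "dz": 0, "hand": 0.38},
  {"wx": 0, "wy": 0, "wz": 0, "dx": 0, "dy": 0, "dz": 0, "hand": 0},
  {"wx": 0, "wy": 0, "wz": 0, "dx": 0, "dy": 0, "dz": 0, "hand": 0},
  {"wx": 0, "wy": 0, "wz": 0, "dx": 0, "dy": 0, "dz": 0, "hand": 0},
  {"wx": 0, "wy": 0, "wz": 0, "dx": 0, "dy": 0, "dz": 0, "hand": 0},
  {"wx": 0, "wy": 0, "wz": 0, "dx": 0, "dy": 0, "dz": 0, "hand": 0},
  {"wx": 0, "wy": 0, "wz": 0, "dx": 0, "dy": 0, "dz": 0, "hand": 0},
])

```text
clock: 22.3
position: [0.5734, -0.0036, 0.0279]
eef_rot: [-3.14, 0.083, -0.002]
ft_force: [-0.8, -0.5, 5.4]
grip_width: 0.109
grasp_force: 59.4
```

send_rows([
  {"wx": 0, "wy": 0, "wz": 0, "dx": 0, "dy": 0, "dz": -0.015, "hand": 0},
  {"wx": 0, "wy": 0, "wz": 0, "dx": 0, "dy": 0, "dz": -0.03, "hand": 0},
  {"wx": 0, "wy": 0, "wz": 0, "dx": 0, "dy": 0, "dz": -0.03, "hand": 0},
  {"wx": 0, "wy": 0, "wz": 0, "dx": 0, "dy": 0, "dz": -0.03, "hand": 0},
  {"wx": 0, "wy": 0, "wz": 0, "dx": 0, "dy": 0, "dz": -0.02, "hand": 0},
  {"wx": 0, "wy": 0, "wz": 0, "dx": 0, "dy": 0, "dz": 0, "hand": 0},
  {"wx": 0, "wy": 0, "wz": 0, "dx": 0, "dy": 0, "dz": 0, "hand": 0},
])

```text
clock: 22.88
position: [0.5733, -0.0029, 0.1528]
eef_rot: [-3.14, 0.081, -0.004]
ft_force: [1.0, -0.7, -1.9]
grip_width: 0.117
grasp_force: 58.9
```

```bash
python3 - <<'E'
from h import *
for n in('scene','side'):
    C,im,h=look(n,n+'7')
    for b in blobs(mask(h,*ORANGE),300)[:1]:
        print(n,rect(C,b,.026))
E
```

```text
scene ((532.8993530273438, -349.11328125), (127.92257690429688, 238.17752075195312), 76.46387481689453)
side ((490.4338073730469, -323.53485107421875), (121.80877685546875, 170.3430938720703), 84.47004699707031)
```

send_rows([
  {"wx": 0, "wy": 0, "wz": 0, "dx": -0.007, "dy": 0.0286, "dz": 0, "hand": 0},
  {"wx": 0, "wy": 0, "wz": 0, "dx": -0.007, "dy": 0.0286, "dz": 0, "hand": 0},
  {"wx": 0, "wy": 0, "wz": 0, "dx": -0.007, "dy": 0.0286, "dz": 0, "hand": 0},
  {"wx": 0, "wy": 0, "wz": 0, "dx": -0.007, "dy": 0.0286, "dz": 0, "hand": 0},
  {"wx": 0, "wy": 0, "wz": 0, "dx": -0.007, "dy": 0.0286, "dz": 0, "hand": 0},
  {"wx": 0, "wy": 0, "wz": 0, "dx": -0.007, "dy": 0.0286, "dz": 0, "hand": 0},
  {"wx": 0, "wy": 0, "wz": 0, "dx": -0.007, "dy": 0.0286, "dz": 0, "hand": 0},
  {"wx": 0, "wy": 0, "wz": 0, "dx": -0.007, "dy": 0.0286, "dz": 0, "hand": 0},
  {"wx": 0, "wy": 0, "wz": 0, "dx": -0.007, "dy": 0.0286, "dz": 0, "hand": 0},
  {"wx": 0, "wy": 0, "wz": 0, "dx": -0.007, "dy": 0.0286, "dz": 0, "hand": 0},
  {"wx": 0, "wy": 0, "wz": 0, "dx": -0.007, "dy": 0.0286, "dz": 0, "hand": 0},
  {"wx": 0, "wy": 0, "wz": 5.3, "dx": 0, "dy": 0, "dz": 0, "hand": 0},
])

```text
clock: 23.98
position: [0.4751, -0.3214, 0.1511]
eef_rot: [3.127, -0.245, -0.003]
ft_force: [0.0, -0.7, -0.8]
grip_width: 0.11
grasp_force: 59.0
```

send_rows([
  {"wx": 0, "wy": 0, "wz": 5.3, "dx": 0, "dy": 0, "dz": 0.02, "hand": 0},
  {"wx": 0, "wy": 0, "wz": 0, "dx": 0, "dy": 0, "dz": 0.03, "hand": 0},
  {"wx": 0, "wy": 0, "wz": 0, "dx": 0, "dy": 0, "dz": 0.03, "hand": 0},
  {"wx": 0, "wy": 0, "wz": 0, "dx": 0, "dy": 0, "dz": 0.02, "hand": 0},
  {"wx": 0, "wy": 0, "wz": 0, "dx": 0, "dy": 0, "dz": 0, "hand": 0},
  {"wx": 0, "wy": 0, "wz": 0, "dx": 0, "dy": 0, "dz": 0, "hand": 0},
])

```text
clock: 24.48
position: [0.4778, -0.3125, 0.0498]
eef_rot: [-3.117, 0.372, 0.007]
ft_force: [-0.8, -0.1, -1.9]
grip_width: 0.116
grasp_force: 58.9
```

send_rows([
  {"wx": 0, "wy": 0, "wz": 0, "dx": 0, "dy": 0, "dz": 0.015, "hand": 0},
  {"wx": 0, "wy": 0, "wz": 0, "dx": 0, "dy": 0, "dz": 0.01, "hand": 0},
  {"wx": 0, "wy": 0, "wz": 0, "dx": 0, "dy": 0, "dz": 0.003, "hand": 0},
  {"wx": 0, "wy": 0, "wz": 0, "dx": 0, "dy": 0, "dz": 0.002, "hand": 0},
  {"wx": 0, "wy": 0, "wz": 0, "dx": 0, "dy": 0, "dz": 0.001, "hand": 0},
  {"wx": 0, "wy": 0, "wz": 0, "dx": 0, "dy": 0, "dz": 0, "hand": 0},
  {"wx": 0, "wy": 0, "wz": 0, "dx": 0, "dy": 0, "dz": 0, "hand": 0},
])

```text
clock: 25.07
position: [0.4799, -0.3137, 0.0215]
eef_rot: [3.119, -0.372, 0.002]
ft_force: [-0.1, 0.2, -1.8]
grip_width: 0.114
grasp_force: 58.9
```

send_rows([
  {"wx": 0, "wy": 0, "wz": 0, "dx": 0, "dy": 0, "dz": 0.002, "hand": 0},
  {"wx": 0, "wy": 0, "wz": 0, "dx": 0, "dy": 0, "dz": 0.0015, "hand": 0},
  {"wx": 0, "wy": 0, "wz": 0, "dx": 0, "dy": 0, "dz": 0, "hand": 0},
  {"wx": 0, "wy": 0, "wz": 0, "dx": 0, "dy": 0, "dz": 0, "hand": 0},
  {"wx": 0, "wy": 0, "wz": 0, "dx": 0, "dy": 0, "dz": 0, "hand": 0.38},
  {"wx": 0, "wy": 0, "wz": 0, "dx": 0, "dy": 0, "dz": 0, "hand": 0.38},
  {"wx": 0, "wy": 0, "wz": 0, "dx": 0, "dy": 0, "dz": 0, "hand": 0.38},
  {"wx": 0, "wy": 0, "wz": 0, "dx": 0, "dy": 0, "dz": 0, "hand": 0.38},
  {"wx": 0, "wy": 0, "wz": 0, "dx": 0, "dy": 0, "dz": -0.03, "hand": 0.38},
  {"wx": 0, "wy": 0, "wz": 0, "dx": 0, "dy": 0, "dz": -0.03, "hand": 0.38},
  {"wx": 0, "wy": 0, "wz": -5.3, "dx": 0, "dy": 0, "dz": -0.03, "hand": 0.38},
  {"wx": 0, "wy": 0, "wz": -5.3, "dx": 0, "dy": 0, "dz": -0.04, "hand": 0.38},
])

```text
clock: 26.07
position: [0.4782, -0.3123, 0.1468]
eef_rot: [-3.139, 0.075, 0.007]
ft_force: [1.8, 0.9, 0.4]
grip_width: 0.377
grasp_force: 0.0
```

send_rows([
  {"wx": 0, "wy": 0, "wz": 0, "dx": 0.0063, "dy": -0.0299, "dz": 0, "hand": 0.38},
  {"wx": 0, "wy": 0, "wz": 0, "dx": 0.0063, "dy": -0.0299, "dz": 0, "hand": 0.38},
  {"wx": 0, "wy": 0, "wz": 0, "dx": 0.0063, "dy": -0.0299, "dz": 0, "hand": 0.38},
  {"wx": 0, "wy": 0, "wz": 0, "dx": 0.0063, "dy": -0.0299, "dz": 0, "hand": 0.38},
  {"wx": 0, "wy": 0, "wz": 0, "dx": 0.0063, "dy": -0.0299, "dz": 0, "hand": 0.38},
  {"wx": 0, "wy": 0, "wz": 0, "dx": 0.0063, "dy": -0.0299, "dz": 0, "hand": 0.38},
  {"wx": 0, "wy": 0, "wz": 0, "dx": 0.0063, "dy": -0.0299, "dz": 0, "hand": 0.38},
  {"wx": 0, "wy": 0, "wz": 0, "dx": 0.0063, "dy": -0.0299, "dz": 0, "hand": 0.38},
  {"wx": 0, "wy": 0, "wz": 0, "dx": 0.0063, "dy": -0.0299, "dz": 0, "hand": 0.38},
  {"wx": 0, "wy": 0, "wz": 0, "dx": 0.0063, "dy": -0.0299, "dz": 0, "hand": 0.38},
  {"wx": 0, "wy": 0, "wz": 0, "dx": 0.0063, "dy": -0.0299, "dz": 0, "hand": 0.38},
  {"wx": 0, "wy": 0, "wz": 0, "dx": 0.0063, "dy": -0.0299, "dz": 0, "hand": 0.38},
])

```text
clock: 27.07
position: [0.5737, 0.0425, 0.1471]
eef_rot: [3.14, -0.082, -0.001]
ft_force: [0.5, 0.3, 0.3]
grip_width: 0.377
grasp_force: 0.0
```

send_rows([
  {"wx": 0, "wy": 0, "wz": 0, "dx": 0, "dy": 0, "dz": 0.03, "hand": 0.38},
  {"wx": 0, "wy": 0, "wz": 0, "dx": 0, "dy": 0, "dz": 0.03, "hand": 0.38},
  {"wx": 0, "wy": 0, "wz": 0, "dx": 0, "dy": 0, "dz": 0.03, "hand": 0.38},
  {"wx": 0, "wy": 0, "wz": 0, "dx": 0, "dy": 0, "dz": 0, "hand": 0.38},
  {"wx": 0, "wy": 0, "wz": 0, "dx": 0, "dy": 0, "dz": 0, "hand": 0.38},
])

```text
clock: 27.48
position: [0.5724, 0.0407, 0.0562]
eef_rot: [3.14, -0.083, -0.006]
ft_force: [-0.6, -0.2, 1.2]
grip_width: 0.374
grasp_force: 0.0
```

send_rows([
  {"wx": 0, "wy": 0, "wz": 0, "dx": 0.001, "dy": 0, "dz": 0.016, "hand": 0.38},
  {"wx": 0, "wy": 0, "wz": 0, "dx": 0, "dy": 0, "dz": 0.015, "hand": 0.38},
  {"wx": 0, "wy": 0, "wz": 0, "dx": 0, "dy": 0, "dz": 0, "hand": 0.38},
  {"wx": 0, "wy": 0, "wz": 0, "dx": 0, "dy": 0, "dz": 0, "hand": 0},
  {"wx": 0, "wy": 0, "wz": 0, "dx": 0, "dy": 0, "dz": 0, "hand": 0},
  {"wx": 0, "wy": 0, "wz": 0, "dx": 0, "dy": 0, "dz": 0, "hand": 0},
  {"wx": 0, "wy": 0, "wz": 0, "dx": 0, "dy": 0, "dz": 0, "hand": 0},
  {"wx": 0, "wy": 0, "wz": 0, "dx": 0, "dy": 0, "dz": 0, "hand": 0},
  {"wx": 0, "wy": 0, "wz": 0, "dx": 0, "dy": 0, "dz": 0, "hand": 0},
])

```text
clock: 28.23
position: [0.5758, 0.0406, 0.0282]
eef_rot: [-3.14, 0.083, -0.004]
ft_force: [-0.7, 0.0, 7.6]
grip_width: 0.112
grasp_force: 59.1
```

send_rows([
  {"wx": 0, "wy": 0, "wz": 0, "dx": 0, "dy": 0, "dz": -0.015, "hand": 0},
  {"wx": 0, "wy": 0, "wz": 0, "dx": 0, "dy": 0, "dz": -0.03, "hand": 0},
  {"wx": 0, "wy": 0, "wz": 0, "dx": 0, "dy": 0, "dz": -0.03, "hand": 0},
  {"wx": 0, "wy": 0, "wz": 0, "dx": 0, "dy": 0, "dz": -0.03, "hand": 0},
  {"wx": 0, "wy": 0, "wz": 0, "dx": 0, "dy": 0, "dz": -0.02, "hand": 0},
  {"wx": 0, "wy": 0, "wz": 0, "dx": 0, "dy": 0, "dz": 0, "hand": 0},
  {"wx": 0, "wy": 0, "wz": 0, "dx": 0, "dy": 0, "dz": 0, "hand": 0},
])

```text
clock: 28.82
position: [0.5754, 0.0412, 0.1528]
eef_rot: [-3.14, 0.082, -0.005]
ft_force: [-0.7, 0.6, -2.7]
grip_width: 0.114
grasp_force: 58.8
```

```bash
python3 - <<'E'
from h import *
for n in('scene','side'):
    C,im,h=look(n,n+'8')
    for b in blobs(mask(h,*ORANGE),300)[:1]:
        print(n,rect(C,b,.026))
E
```

```text
scene ((533.2899169921875, -349.2882080078125), (128.1234130859375, 238.0930938720703), 76.47570037841797)
side ((491.91229248046875, -322.6192626953125), (123.91637420654297, 173.10987854003906), 84.47004699707031)
```

send_rows([
  {"wx": 0, "wy": 0, "wz": 0, "dx": -0.0071, "dy": 0.0335, "dz": 0, "hand": 0},
  {"wx": 0, "wy": 0, "wz": 0, "dx": -0.0071, "dy": 0.0335, "dz": 0, "hand": 0},
  {"wx": 0, "wy": 0, "wz": 0, "dx": -0.0071, "dy": 0.0335, "dz": 0, "hand": 0},
  {"wx": 0, "wy": 0, "wz": 0, "dx": -0.0071, "dy": 0.0335, "dz": 0, "hand": 0},
  {"wx": 0, "wy": 0, "wz": 0, "dx": -0.0071, "dy": 0.0335, "dz": 0, "hand": 0},
  {"wx": 0, "wy": 0, "wz": 0, "dx": -0.0071, "dy": 0.0335, "dz": 0, "hand": 0},
  {"wx": 0, "wy": 0, "wz": 0, "dx": -0.0071, "dy": 0.0335, "dz": 0, "hand": 0},
  {"wx": 0, "wy": 0, "wz": 0, "dx": -0.0071, "dy": 0.0335, "dz": 0, "hand": 0},
  {"wx": 0, "wy": 0, "wz": 0, "dx": -0.0071, "dy": 0.0335, "dz": 0, "hand": 0},
  {"wx": 0, "wy": 0, "wz": 0, "dx": -0.0071, "dy": 0.0335, "dz": 0, "hand": 0},
  {"wx": 0, "wy": 0, "wz": 0, "dx": -0.0071, "dy": 0.0335, "dz": 0, "hand": 0},
  {"wx": 0, "wy": 0, "wz": 0, "dx": -0.0071, "dy": 0.0335, "dz": 0, "hand": 0},
])

```text
clock: 29.92
position: [0.4669, -0.3568, 0.1495]
eef_rot: [-3.138, 0.082, 0.005]
ft_force: [0.6, 0.1, -2.3]
grip_width: 0.115
grasp_force: 58.8
```

send_rows([
  {"wx": 0, "wy": 0, "wz": 5.3, "dx": 0, "dy": 0, "dz": 0, "hand": 0},
  {"wx": 0, "wy": 0, "wz": 5.3, "dx": 0, "dy": 0, "dz": 0.02, "hand": 0},
  {"wx": 0, "wy": 0, "wz": 0, "dx": 0, "dy": 0, "dz": 0.03, "hand": 0},
  {"wx": 0, "wy": 0, "wz": 0, "dx": 0, "dy": 0, "dz": 0.03, "hand": 0},
  {"wx": 0, "wy": 0, "wz": 0, "dx": 0, "dy": 0, "dz": 0.02, "hand": 0},
  {"wx": 0, "wy": 0, "wz": 0, "dx": 0, "dy": 0, "dz": 0, "hand": 0},
  {"wx": 0, "wy": 0, "wz": 0, "dx": 0, "dy": 0, "dz": 0, "hand": 0},
])

```text
clock: 30.5
position: [0.467, -0.3551, 0.0493]
eef_rot: [-3.117, 0.372, 0.007]
ft_force: [0.2, 0.2, -0.1]
grip_width: 0.112
grasp_force: 58.9
```

```bash
python3 - <<'E'
from h import *
look('wrist','w9')
E
```

```text
(no output)
```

View pics/w9.png

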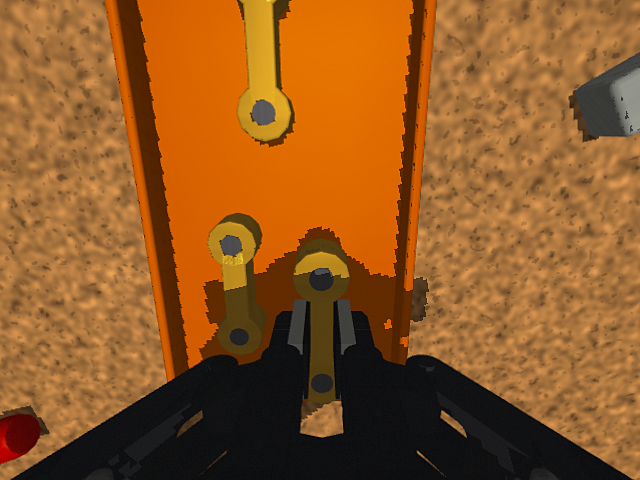

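send_rows([
  {"wx": 0, "wy": 0, "wz": 0, "dx": 0.002, "dy": 0, "dz": 0.015, "hand": 0},
  {"wx": 0, "wy": 0, "wz": 0, "dx": 0, "dy": 0, "dz": 0.01, "hand": 0},
  {"wx": 0, "wy": 0, "wz": 0, "dx": 0, "dy": 0, "dz": 0.003, "hand": 0},
  {"wx": 0, "wy": 0, "wz": 0, "dx": 0, "dy": 0, "dz": 0.002, "hand": 0},
  {"wx": 0, "wy": 0, "wz": 0, "dx": 0, "dy": 0, "dz": 0.002, "hand": 0},
  {"wx": 0, "wy": 0, "wz": 0, "dx": 0, "dy": 0, "dz": 0.0015, "hand": 0},
  {"wx": 0, "wy": 0, "wz": 0, "dx": 0, "dy": 0, "dz": 0, "hand": 0},
  {"wx": 0, "wy": 0, "wz": 0, "dx": 0, "dy": 0, "dz": 0, "hand": 0},
])

```text
clock: 31.22
position: [0.4706, -0.3566, 0.0192]
eef_rot: [-3.119, 0.372, -0.001]
ft_force: [-2.2, 2.4, 6.8]
grip_width: 0.112
grasp_force: 59.9
```

send_rows([
  {"wx": 0, "wy": 0, "wz": 0, "dx": 0, "dy": 0, "dz": 0, "hand": 0.38},
  {"wx": 0, "wy": 0, "wz": 0, "dx": 0, "dy": 0, "dz": 0, "hand": 0.38},
  {"wx": 0, "wy": 0, "wz": 0, "dx": 0, "dy": 0, "dz": 0, "hand": 0.38},
  {"wx": 0, "wy": 0, "wz": 0, "dx": 0, "dy": 0, "dz": 0, "hand": 0.38},
  {"wx": 0, "wy": 0, "wz": 0, "dx": 0, "dy": 0, "dz": -0.03, "hand": 0.38},
  {"wx": 0, "wy": 0, "wz": 0, "dx": 0, "dy": 0, "dz": -0.03, "hand": 0.38},
  {"wx": 0, "wy": 0, "wz": 0, "dx": 0, "dy": 0, "dz": -0.04, "hand": 1},
  {"wx": 0, "wy": 0, "wz": 0, "dx": 0, "dy": 0, "dz": -0.04, "hand": 1},
  {"wx": 0, "wy": 0, "wz": 0, "dx": 0, "dy": 0, "dz": -0.04, "hand": 1},
  {"wx": 0, "wy": 0, "wz": 0, "dx": 0, "dy": 0, "dz": -0.02, "hand": 1},
  {"wx": 0, "wy": 0, "wz": 0, "dx": 0, "dy": 0, "dz": 0, "hand": 1},
])

```text
clock: 32.13
position: [0.473, -0.3593, 0.2232]
eef_rot: [3.115, -0.372, 0.015]
ft_force: [-0.1, -0.1, 0.3]
grip_width: 1.0
grasp_force: 0.0
```

```bash
python3 - <<'E'
from h import *
C,im,h=look('wrist','w10')
cs=blobs(mask(h,(18,120,60),(32,255,255)),150)
for b in cs: print(cv2.minAreaRect(b), rect(C,b,.025))
C,im,h=look('scene','s10')
# cover white on pad
b=blobs(mask(h,*BLUE),100)
for x in b: print(cv2.boundingRect(x),cv2.contourArea(x))
E
```

```text
((288.5, 100.5), (91.04937744140625, 27.049867630004883), 88.18170166015625) ((580.5931396484375, -356.5595397949219), (23.17647361755371, 73.16593933105469), 77.04130554199219)
((273.54736328125, 222.0645751953125), (75.925048828125, 25.108543395996094), 87.45519256591797) ((479.94830322265625, -314.25103759765625), (23.79601287841797, 74.54732513427734), 76.87376403808594)
((318.4552307128906, 222.53717041015625), (75.04212951660156, 24.08692741394043), 88.9583740234375) ((469.2725830078125, -355.8974609375), (22.657381057739258, 73.76553344726562), 77.7591781616211)
(359, 0, 162, 83) 8612.0
(521, 0, 40, 96) 1199.5
(563, 256, 75, 45) 922.5
(40, 448, 19, 32) 336.5
(415, 190, 57, 70) 244.0
(269, 359, 10, 39) 235.0
(378, 196, 50, 64) 168.5
(517, 0, 15, 16) 151.0
```

send_rows([
  {"wx": 0, "wy": 0, "wz": 0, "dx": -0.0036, "dy": -0.0342, "dz": 0, "hand": 1},
  {"wx": 0, "wy": 0, "wz": 0, "dx": -0.0036, "dy": -0.0342, "dz": 0, "hand": 1},
  {"wx": 0, "wy": 0, "wz": 0, "dx": -0.0036, "dy": -0.0342, "dz": 0, "hand": 1},
  {"wx": 0, "wy": 0, "wz": 0, "dx": -0.0036, "dy": -0.0342, "dz": 0, "hand": 1},
  {"wx": 0, "wy": 0, "wz": 0, "dx": -0.0036, "dy": -0.0342, "dz": 0, "hand": 1},
  {"wx": 0, "wy": 0, "wz": 0, "dx": -0.0036, "dy": -0.0342, "dz": 0, "hand": 1},
  {"wx": 0, "wy": 0, "wz": 0, "dx": -0.0036, "dy": -0.0342, "dz": 0, "hand": 1},
  {"wx": 0, "wy": 0, "wz": 0, "dx": -0.0036, "dy": -0.0342, "dz": 0, "hand": 1},
  {"wx": 0, "wy": 0, "wz": 0, "dx": -0.0036, "dy": -0.0342, "dz": 0, "hand": 1},
  {"wx": 0, "wy": 0, "wz": 0, "dx": -0.0036, "dy": -0.0342, "dz": 0, "hand": 1},
  {"wx": 0, "wy": 0, "wz": 0, "dx": -0.0036, "dy": -0.0342, "dz": 0, "hand": 1},
  {"wx": 0, "wy": 0, "wz": 0, "dx": -0.0036, "dy": -0.0342, "dz": 0, "hand": 1},
])

```text
clock: 33.23
position: [0.5235, 0.0543, 0.216]
eef_rot: [3.118, -0.371, -0.006]
ft_force: [0.6, -0.9, -0.1]
grip_width: 1.0
grasp_force: 0.0
```

send_rows([
  {"wx": 0, "wy": 0, "wz": 0, "dx": -0.0036, "dy": -0.0342, "dz": 0, "hand": 1},
  {"wx": 0, "wy": 0, "wz": 0, "dx": -0.0036, "dy": -0.0342, "dz": 0, "hand": 1},
  {"wx": 0, "wy": 0, "wz": 0, "dx": -0.0036, "dy": -0.0342, "dz": 0, "hand": 1},
  {"wx": 0, "wy": 0, "wz": 0, "dx": -0.0036, "dy": -0.0342, "dz": 0, "hand": 1},
  {"wx": 0, "wy": 0, "wz": 0, "dx": -0.0036, "dy": -0.0342, "dz": 0, "hand": 1},
  {"wx": 0, "wy": 0, "wz": 0, "dx": -0.0036, "dy": -0.0342, "dz": 0, "hand": 1},
  {"wx": 0, "wy": 0, "wz": 0, "dx": -0.0036, "dy": -0.0342, "dz": 0, "hand": 1},
  {"wx": 0, "wy": 0, "wz": 0, "dx": -0.0036, "dy": -0.0342, "dz": 0, "hand": 1},
  {"wx": 0, "wy": 0, "wz": -7.14, "dx": 0, "dy": 0, "dz": 0, "hand": 1},
  {"wx": 0, "wy": 0, "wz": -7.14, "dx": 0, "dy": 0, "dz": 0, "hand": 1},
  {"wx": 0, "wy": 0, "wz": -7.14, "dx": 0, "dy": 0, "dz": 0, "hand": 1},
  {"wx": 0, "wy": 0, "wz": -7.14, "dx": 0, "dy": 0, "dz": 0, "hand": 1},
])

```text
clock: 34.23
position: [0.5599, 0.325, 0.215]
eef_rot: [3.111, 0.42, -0.007]
ft_force: [-0.1, 0.7, -0.2]
grip_width: 0.998
grasp_force: 0.0
```

send_rows([
  {"wx": 0, "wy": 0, "wz": -7.14, "dx": 0, "dy": 0, "dz": 0, "hand": 1},
  {"wx": 0, "wy": 0, "wz": -7.14, "dx": 0, "dy": 0, "dz": 0, "hand": 1},
  {"wx": 0, "wy": 0, "wz": -7.14, "dx": 0, "dy": 0, "dz": 0, "hand": 1},
  {"wx": 0, "wy": 0, "wz": -7.14, "dx": 0, "dy": 0, "dz": 0, "hand": 1},
  {"wx": 0, "wy": 0, "wz": -7.14, "dx": 0, "dy": 0, "dz": 0, "hand": 1},
  {"wx": 0, "wy": 0, "wz": -7.14, "dx": 0, "dy": 0, "dz": 0, "hand": 1},
  {"wx": 0, "wy": 0, "wz": -7.14, "dx": 0, "dy": 0, "dz": 0, "hand": 1},
  {"wx": 0, "wy": 0, "wz": -7.14, "dx": 0, "dy": 0, "dz": 0, "hand": 1},
  {"wx": 0, "wy": 0, "wz": -7.14, "dx": 0, "dy": 0, "dz": 0, "hand": 1},
  {"wx": 0, "wy": 0, "wz": -3.6, "dx": 0, "dy": 0, "dz": 0, "hand": 1},
  {"wx": 0, "wy": 0, "wz": 0, "dx": 0, "dy": 0, "dz": 0, "hand": 1},
  {"wx": 0, "wy": 0, "wz": 0, "dx": 0, "dy": 0, "dz": 0, "hand": 1},
])

```text
clock: 35.23
position: [0.5604, 0.3245, 0.2159]
eef_rot: [-2.357, -2.075, 0.005]
ft_force: [-0.3, 0.4, 0.5]
grip_width: 1.0
grasp_force: 0.0
```

```bash
python3 - <<'E'
from h import *
look('wrist','w11')
E
```

```text
(no output)
```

View pics/w11.png

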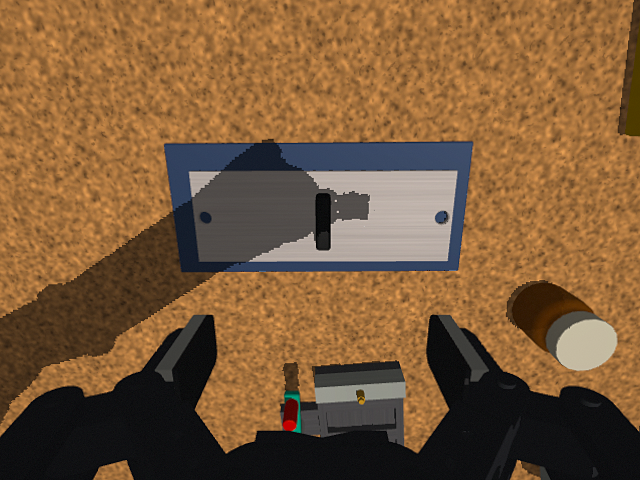

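```bash
python3 - <<'E'
from h import *
C=cal('wrist');P=cast(C,[(205,217),(442,217)],.010);print(P,P.mean(0),np.linalg.norm(P[0]-P[1]))
d=P[1]-P[0];print(np.degrees(np.arctan2(d[1],d[0])))
B=cast(C,[(323,194),(323,247)],.038);print(B,B.mean(0))
E
```

```text
[[0.44787313 0.33689277 0.01      ]
 [0.67707046 0.30746039 0.01      ]] [0.5624718  0.32217658 0.01      ] 0.23107938161592478
-7.317590715564018
[[0.56542144 0.34934233 0.038     ]
 [0.55923065 0.30070767 0.038     ]] [0.56232604 0.325025   0.038     ]
```

send_rows([
  {"wx": 0, "wy": 0, "wz": 0, "dx": 0.0013, "dy": 0.0008, "dz": 0.04, "hand": 1},
  {"wx": 0, "wy": 0, "wz": 0, "dx": 0, "dy": 0, "dz": 0.04, "hand": 1},
  {"wx": 0, "wy": 0, "wz": 0, "dx": 0, "dy": 0, "dz": 0.04, "hand": 1},
  {"wx": 0, "wy": 0, "wz": 0, "dx": 0, "dy": 0, "dz": 0.04, "hand": 1},
  {"wx": 0, "wy": 0, "wz": 0, "dx": 0, "dy": 0, "dz": 0.025, "hand": 1},
  {"wx": 0, "wy": 0, "wz": 0, "dx": 0, "dy": 0, "dz": 0.012, "hand": 1},
  {"wx": 0, "wy": 0, "wz": 0, "dx": 0, "dy": 0, "dz": 0, "hand": 1},
  {"wx": 0, "wy": 0, "wz": 0, "dx": 0, "dy": 0, "dz": 0, "hand": 1},
])

```text
clock: 35.95
position: [0.5626, 0.3265, 0.0208]
eef_rot: [2.356, 2.077, -0.0]
ft_force: [0.4, 0.5, 0.9]
grip_width: 0.998
grasp_force: 0.0
```

send_rows([
  {"wx": 0, "wy": 0, "wz": 0, "dx": -0.0007, "dy": -0.001, "dz": 0.003, "hand": 0},
  {"wx": 0, "wy": 0, "wz": 0, "dx": 0, "dy": 0, "dz": 0, "hand": 0},
  {"wx": 0, "wy": 0, "wz": 0, "dx": 0, "dy": 0, "dz": 0, "hand": 0},
  {"wx": 0, "wy": 0, "wz": 0, "dx": 0, "dy": 0, "dz": 0, "hand": 0},
  {"wx": 0, "wy": 0, "wz": 0, "dx": 0, "dy": 0, "dz": 0, "hand": 0},
  {"wx": 0, "wy": 0, "wz": 0, "dx": 0, "dy": 0, "dz": 0, "hand": 0},
  {"wx": 0, "wy": 0, "wz": 0, "dx": 0, "dy": 0, "dz": 0, "hand": 0},
  {"wx": 0, "wy": 0, "wz": 0, "dx": 0, "dy": 0, "dz": 0, "hand": 0},
])

```text
clock: 36.62
position: [0.5617, 0.3261, 0.0187]
eef_rot: [2.356, 2.078, 0.001]
ft_force: [-1.3, -0.5, 5.7]
grip_width: 0.153
grasp_force: 61.9
```

send_rows([
  {"wx": 0, "wy": 0, "wz": 0, "dx": 0, "dy": 0, "dz": -0.015, "hand": 0},
  {"wx": 0, "wy": 0, "wz": 0, "dx": 0, "dy": 0, "dz": -0.03, "hand": 0},
  {"wx": 0, "wy": 0, "wz": 0, "dx": 0, "dy": 0, "dz": -0.03, "hand": 0},
  {"wx": 0, "wy": 0, "wz": 0, "dx": 0, "dy": 0, "dz": -0.03, "hand": 0},
  {"wx": 0, "wy": 0, "wz": 0, "dx": 0, "dy": 0, "dz": -0.03, "hand": 0},
  {"wx": 0, "wy": 0, "wz": 0, "dx": 0, "dy": 0, "dz": -0.02, "hand": 0},
])

```text
clock: 37.12
position: [0.5615, 0.3258, 0.1757]
eef_rot: [2.356, 2.078, 0.003]
ft_force: [0.6, 1.1, -3.0]
grip_width: 0.149
grasp_force: 60.6
```

send_rows([
  {"wx": 0, "wy": 0, "wz": 7.14, "dx": 0, "dy": 0, "dz": 0, "hand": 0},
  {"wx": 0, "wy": 0, "wz": 7.14, "dx": 0, "dy": 0, "dz": 0, "hand": 0},
  {"wx": 0, "wy": 0, "wz": 7.14, "dx": 0, "dy": 0, "dz": 0, "hand": 0},
  {"wx": 0, "wy": 0, "wz": 7.14, "dx": 0, "dy": 0, "dz": 0, "hand": 0},
  {"wx": 0, "wy": 0, "wz": 7.14, "dx": 0, "dy": 0, "dz": 0, "hand": 0},
  {"wx": 0, "wy": 0, "wz": 7.14, "dx": 0, "dy": 0, "dz": 0, "hand": 0},
  {"wx": 0, "wy": 0, "wz": 7.14, "dx": 0, "dy": 0, "dz": 0, "hand": 0},
  {"wx": 0, "wy": 0, "wz": 7.14, "dx": 0, "dy": 0, "dz": 0, "hand": 0},
  {"wx": 0, "wy": 0, "wz": 7.14, "dx": 0, "dy": 0, "dz": 0, "hand": 0},
  {"wx": 0, "wy": 0, "wz": 7.14, "dx": 0, "dy": 0, "dz": 0, "hand": 0},
  {"wx": 0, "wy": 0, "wz": 7.14, "dx": 0, "dy": 0, "dz": 0, "hand": 0},
  {"wx": 0, "wy": 0, "wz": 7.14, "dx": 0, "dy": 0, "dz": 0, "hand": 0},
])

```text
clock: 38.12
position: [0.5599, 0.3256, 0.1725]
eef_rot: [3.14, -0.088, -0.004]
ft_force: [0.0, -0.3, -4.3]
grip_width: 0.15
grasp_force: 60.5
```

send_rows([
  {"wx": 0, "wy": 0, "wz": 0, "dx": 0.003, "dy": 0.0307, "dz": 0, "hand": 0},
  {"wx": 0, "wy": 0, "wz": 0, "dx": 0.003, "dy": 0.0307, "dz": 0, "hand": 0},
  {"wx": 0, "wy": 0, "wz": 0, "dx": 0.003, "dy": 0.0307, "dz": 0, "hand": 0},
  {"wx": 0, "wy": 0, "wz": 0, "dx": 0.003, "dy": 0.0307, "dz": 0, "hand": 0},
  {"wx": 0, "wy": 0, "wz": 0, "dx": 0.003, "dy": 0.0307, "dz": 0, "hand": 0},
  {"wx": 0, "wy": 0, "wz": 0, "dx": 0.003, "dy": 0.0307, "dz": 0, "hand": 0},
  {"wx": 0, "wy": 0, "wz": 0, "dx": 0.003, "dy": 0.0307, "dz": 0, "hand": 0},
  {"wx": 0, "wy": 0, "wz": 0, "dx": 0.003, "dy": 0.0307, "dz": 0, "hand": 0},
  {"wx": 0, "wy": 0, "wz": 0, "dx": 0.003, "dy": 0.0307, "dz": 0, "hand": 0},
  {"wx": 0, "wy": 0, "wz": 0, "dx": 0.003, "dy": 0.0307, "dz": 0, "hand": 0},
])

```text
clock: 38.95
position: [0.5747, 0.0166, 0.1727]
eef_rot: [-3.14, 0.078, 0.003]
ft_force: [0.5, -0.3, -4.2]
grip_width: 0.144
grasp_force: 60.5
```

send_rows([
  {"wx": 0, "wy": 0, "wz": 0, "dx": 0, "dy": 0, "dz": 0.03, "hand": 0},
  {"wx": 0, "wy": 0, "wz": 0, "dx": 0, "dy": 0, "dz": 0.02, "hand": 0},
  {"wx": 0, "wy": 0, "wz": 0, "dx": 0, "dy": 0, "dz": 0.02, "hand": 0},
  {"wx": 0, "wy": 0, "wz": 0, "dx": 0, "dy": 0, "dz": 0, "hand": 0},
  {"wx": 0, "wy": 0, "wz": 0, "dx": 0, "dy": 0, "dz": 0, "hand": 0},
  {"wx": 0, "wy": 0, "wz": 0, "dx": 0, "dy": 0, "dz": 0, "hand": 0},
])

```text
clock: 39.45
position: [0.5764, 0.0178, 0.1037]
eef_rot: [-3.14, 0.078, -0.001]
ft_force: [0.9, -0.3, -4.3]
grip_width: 0.149
grasp_force: 60.5
```

```bash
python3 - <<'E'
from h import *
a=look('wrist')[1];b=look('scene')[1]
cv2.imwrite('pics/c12.png',a[:,:,::-1]);cv2.imwrite('pics/s12.png',b[:,:,::-1])
im=np.hstack([cv2.resize(a,(480,360)),cv2.resize(b[180:320,220:400],(320,249),interpolation=3)[:0].reshape(0,320,3) if 0 else cv2.copyMakeBorder(cv2.resize(b[190:300,230:390],(320,220)),0,140,0,0,cv2.BORDER_CONSTANT)])
cv2.imwrite('pics/v12.png',im[:,:,::-1])
E
```

```text
(no output)
```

View pics/v12.png

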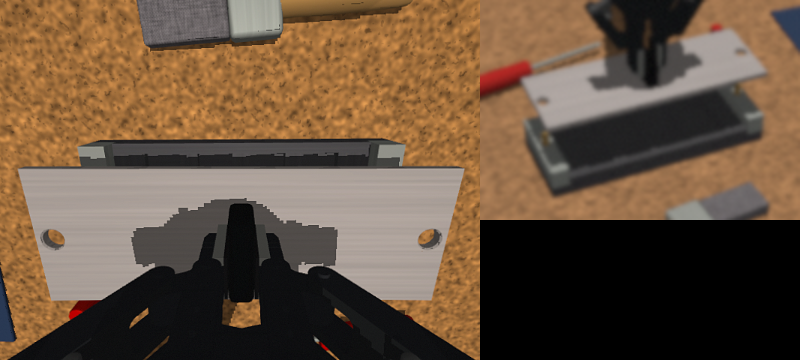

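send_rows([
  {"wx": 0, "wy": 0, "wz": 0, "dx": 0.0006, "dy": -0.0002, "dz": 0.02, "hand": 0},
  {"wx": 0, "wy": 0, "wz": 0, "dx": 0, "dy": 0, "dz": 0.012, "hand": 0},
  {"wx": 0, "wy": 0, "wz": 0, "dx": 0, "dy": 0, "dz": 0.006, "hand": 0},
  {"wx": 0, "wy": 0, "wz": 0, "dx": 0, "dy": 0, "dz": 0.005, "hand": 0},
  {"wx": 0, "wy": 0, "wz": 0, "dx": 0, "dy": 0, "dz": 0.005, "hand": 0},
  {"wx": 0, "wy": 0, "wz": 0, "dx": 0, "dy": 0, "dz": 0, "hand": 0},
  {"wx": 0, "wy": 0, "wz": 0, "dx": 0, "dy": 0, "dz": 0, "hand": 0},
])

```text
clock: 40.13
position: [0.5766, 0.0177, 0.0549]
eef_rot: [3.141, -0.079, -0.0]
ft_force: [-0.5, 0.3, -3.8]
grip_width: 0.147
grasp_force: 60.4
```

send_rows([
  {"wx": 0, "wy": 0, "wz": 0, "dx": 0, "dy": 0, "dz": 0.002, "hand": 0},
  {"wx": 0, "wy": 0, "wz": 0, "dx": 0, "dy": 0, "dz": 0.002, "hand": 0},
  {"wx": 0, "wy": 0, "wz": 0, "dx": 0, "dy": 0, "dz": 0.0015, "hand": 0},
  {"wx": 0, "wy": 0, "wz": 0, "dx": 0, "dy": 0, "dz": 0, "hand": 0},
  {"wx": 0, "wy": 0, "wz": 0, "dx": 0, "dy": 0, "dz": 0, "hand": 0},
  {"wx": 0, "wy": 0, "wz": 0, "dx": 0, "dy": 0, "dz": 0, "hand": 0},
])

```text
clock: 40.63
position: [0.577, 0.0178, 0.0507]
eef_rot: [-3.14, 0.079, -0.002]
ft_force: [-0.9, 0.6, 5.0]
grip_width: 0.152
grasp_force: 61.8
```

send_rows([
  {"wx": 0, "wy": 0, "wz": 0, "dx": 0, "dy": 0, "dz": 0, "hand": 0.5},
  {"wx": 0, "wy": 0, "wz": 0, "dx": 0, "dy": 0, "dz": 0, "hand": 0.5},
  {"wx": 0, "wy": 0, "wz": 0, "dx": 0, "dy": 0, "dz": 0, "hand": 0.5},
  {"wx": 0, "wy": 0, "wz": 0, "dx": 0, "dy": 0, "dz": 0, "hand": 0.5},
  {"wx": 0, "wy": 0, "wz": 0, "dx": 0, "dy": 0, "dz": -0.02, "hand": 0.5},
  {"wx": 0, "wy": 0, "wz": 0, "dx": 0, "dy": 0, "dz": -0.04, "hand": 0.5},
  {"wx": 0, "wy": 0, "wz": 0, "dx": 0, "dy": 0, "dz": -0.04, "hand": 0.5},
  {"wx": 0, "wy": 0, "wz": 0, "dx": 0, "dy": 0, "dz": -0.04, "hand": 0.5},
  {"wx": 0, "wy": 0, "wz": 0, "dx": 0, "dy": 0, "dz": -0.02, "hand": 0.5},
  {"wx": 0, "wy": 0, "wz": 0, "dx": 0, "dy": 0, "dz": 0, "hand": 0.5},
  {"wx": 0, "wy": 0, "wz": 0, "dx": 0, "dy": 0, "dz": 0, "hand": 0.5},
])

```text
clock: 41.55
position: [0.5774, 0.018, 0.2107]
eef_rot: [-3.14, 0.078, -0.005]
ft_force: [-0.7, -1.0, -0.4]
grip_width: 0.501
grasp_force: 0.0
```

```bash
python3 - <<'E'
from h import *
C,im,h=look('wrist','w13')
for b in blobs(mask(h,*RED),40): print('red',cv2.boundingRect(b))
for b in blobs(mask(h,(15,120,80),(32,255,255)),8): print('brass',cv2.boundingRect(b),cv2.contourArea(b))
m=mask(h,(0,0,130),(180,50,255))
for b in blobs(m,3000): print(cv2.boundingRect(b),rect(C,b,.042))
for n in('scene','side'):
    C,im,h=look(n,n+'13')
    for b in blobs(mask(h,*ORANGE),300)[:1]: print(n,rect(C,b,.026))
E
```

```text
red (435, 349, 59, 22)
red (171, 318, 15, 15)
brass (0, 0, 640, 480) 174355.0
brass (298, 377, 90, 60) 3940.5
brass (155, 431, 46, 49) 1166.5
brass (442, 431, 47, 49) 1161.5
brass (499, 423, 16, 20) 73.5
brass (300, 306, 15, 17) 70.5
brass (128, 423, 17, 22) 67.5
brass (451, 227, 10, 9) 57.5
brass (185, 228, 9, 10) 56.0
brass (295, 288, 17, 12) 38.0
brass (287, 402, 18, 8) 34.0
brass (286, 285, 10, 11) 34.0
brass (290, 342, 13, 11) 24.0
brass (290, 410, 7, 11) 23.5
brass (278, 416, 10, 4) 19.5
brass (280, 363, 12, 7) 17.0
brass (268, 368, 9, 4) 14.0
brass (279, 334, 9, 6) 14.0
brass (317, 317, 7, 9) 12.5
brass (284, 296, 4, 10) 12.5
brass (283, 348, 7, 6) 12.0
brass (296, 280, 10, 6) 12.0
brass (284, 390, 4, 6) 11.5
brass (289, 297, 9, 6) 11.0
brass (271, 407, 5, 9) 8.5
brass (285, 377, 5, 5) 8.5
brass (291, 312, 7, 4) 8.0
(173, 179, 298, 101) ((572.460205078125, 18.552352905273438), (250.9360809326172, 90.84713745117188), 87.23040771484375)
scene ((533.1072387695312, -349.38818359375), (128.2640838623047, 238.52647399902344), 76.56755065917969)
side ((496.291748046875, -323.81927490234375), (124.65201568603516, 182.15077209472656), 83.73420715332031)
```

View pics/w13.png

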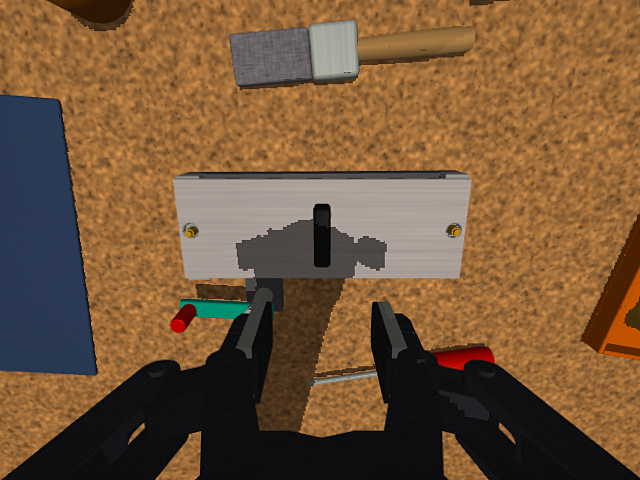

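send_rows([
  {"wx": 0, "wy": 0, "wz": 0, "dx": -0.02, "dy": -0.0307, "dz": 0, "hand": 0.5},
  {"wx": 0, "wy": 0, "wz": 0, "dx": -0.02, "dy": -0.0307, "dz": 0, "hand": 0.5},
  {"wx": 0, "wy": 0, "wz": 0, "dx": -0.02, "dy": -0.0307, "dz": 0, "hand": 0.5},
  {"wx": 0, "wy": 0, "wz": 0, "dx": -0.02, "dy": -0.0307, "dz": 0, "hand": 0.5},
  {"wx": 0, "wy": 0, "wz": 0, "dx": 0, "dy": 0, "dz": 0.03, "hand": 0.5},
  {"wx": 0, "wy": 0, "wz": 0, "dx": 0, "dy": 0, "dz": 0.03, "hand": 0.5},
  {"wx": 0, "wy": 0, "wz": 0, "dx": 0, "dy": 0, "dz": 0.02, "hand": 0.5},
  {"wx": 0, "wy": 0, "wz": 0, "dx": 0, "dy": 0, "dz": 0, "hand": 0.5},
  {"wx": 0, "wy": 0, "wz": 0, "dx": 0, "dy": 0, "dz": 0, "hand": 0.5},
])

```text
clock: 42.45
position: [0.5013, 0.1438, 0.1277]
eef_rot: [3.138, -0.079, -0.007]
ft_force: [0.3, -0.4, -0.4]
grip_width: 0.498
grasp_force: 0.0
```

```bash
python3 - <<'E'
from h import *
C,im,h=look('wrist')
for b in blobs(mask(h,*RED),40): print('red',cv2.boundingRect(b),cast(C,[b.reshape(-1,2).mean(0)],.07))
print(proj(C,[[.5035,.145,.082],[.5035,.145,.052]]))
E
```

```text
red (578, 324, 62, 37) [[ 0.44458448 -0.03272732  0.07      ]]
red (312, 259, 23, 21) [[0.50262005 0.14312268 0.07      ]]
[[319.6550274  275.59037456]
 [319.72706378 257.42222414]]
```

send_rows([
  {"wx": 0, "wy": 0, "wz": 0, "dx": 0.001, "dy": 0, "dz": 0.03, "hand": 0.5},
  {"wx": 0, "wy": 0, "wz": 0, "dx": 0, "dy": 0, "dz": 0.025, "hand": 0.5},
  {"wx": 0, "wy": 0, "wz": 0, "dx": 0, "dy": 0, "dz": 0.009, "hand": 0.5},
  {"wx": 0, "wy": 0, "wz": 0, "dx": 0, "dy": 0, "dz": 0, "hand": 0.5},
  {"wx": 0, "wy": 0, "wz": 0, "dx": 0, "dy": 0, "dz": 0, "hand": 0},
  {"wx": 0, "wy": 0, "wz": 0, "dx": 0, "dy": 0, "dz": 0, "hand": 0},
  {"wx": 0, "wy": 0, "wz": 0, "dx": 0, "dy": 0, "dz": 0, "hand": 0},
  {"wx": 0, "wy": 0, "wz": 0, "dx": 0, "dy": 0, "dz": 0, "hand": 0},
  {"wx": 0, "wy": 0, "wz": 0, "dx": 0, "dy": 0, "dz": 0, "hand": 0},
  {"wx": 0, "wy": 0, "wz": 0, "dx": 0, "dy": 0, "dz": 0, "hand": 0},
  {"wx": 0, "wy": 0, "wz": 0, "dx": 0, "dy": 0, "dz": 0, "hand": 0},
])

```text
clock: 43.42
position: [0.5049, 0.1428, 0.0669]
eef_rot: [3.14, -0.081, 0.005]
ft_force: [-0.1, -4.8, 7.5]
grip_width: 0.129
grasp_force: 59.0
```

send_rows([
  {"wx": 0, "wy": 0, "wz": 0, "dx": 0.008, "dy": 0.0007, "dz": 0, "hand": 0},
  {"wx": 0, "wy": 0, "wz": 0, "dx": 0.0078, "dy": 0.0017, "dz": 0, "hand": 0},
  {"wx": 0, "wy": 0, "wz": 0, "dx": 0.0075, "dy": 0.0027, "dz": 0, "hand": 0},
  {"wx": 0, "wy": 0, "wz": 0, "dx": 0.0071, "dy": 0.0036, "dz": 0, "hand": 0},
  {"wx": 0, "wy": 0, "wz": 0, "dx": 0.0066, "dy": 0.0045, "dz": 0, "hand": 0},
  {"wx": 0, "wy": 0, "wz": 0, "dx": 0.006, "dy": 0.0053, "dz": 0, "hand": 0},
  {"wx": 0, "wy": 0, "wz": 0, "dx": 0.0052, "dy": 0.0061, "dz": 0, "hand": 0},
  {"wx": 0, "wy": 0, "wz": 0, "dx": 0.0044, "dy": 0.0067, "dz": 0, "hand": 0},
  {"wx": 0, "wy": 0, "wz": 0, "dx": 0.0035, "dy": 0.0072, "dz": 0, "hand": 0},
  {"wx": 0, "wy": 0, "wz": 0, "dx": 0.0026, "dy": 0.0076, "dz": 0, "hand": 0},
  {"wx": 0, "wy": 0, "wz": 0, "dx": 0.0016, "dy": 0.0078, "dz": 0, "hand": 0},
  {"wx": 0, "wy": 0, "wz": 0, "dx": 0.0005, "dy": 0.007, "dz": 0, "hand": 0},
])

```text
clock: 44.42
position: [0.5694, 0.0841, 0.0672]
eef_rot: [-3.136, 0.078, -0.024]
ft_force: [9.9, 3.2, -4.2]
grip_width: 0.129
grasp_force: 58.7
```

send_rows([
  {"wx": 0, "wy": 0, "wz": 0, "dx": 0, "dy": 0, "dz": 0, "hand": 0},
  {"wx": 0, "wy": 0, "wz": 0, "dx": 0, "dy": 0, "dz": 0, "hand": 0},
  {"wx": 0, "wy": 0, "wz": 0, "dx": 0, "dy": 0, "dz": 0, "hand": 0},
])

```text
clock: 44.67
position: [0.5696, 0.0816, 0.0672]
eef_rot: [-3.139, 0.08, -0.025]
ft_force: [10.2, 2.3, -2.8]
grip_width: 0.129
grasp_force: 58.9
```

send_rows([
  {"wx": 0, "wy": 0, "wz": 0, "dx": -0.002, "dy": 0.001, "dz": 0, "hand": 0},
  {"wx": 0, "wy": 0, "wz": 0, "dx": 0, "dy": 0, "dz": 0, "hand": 0.5},
  {"wx": 0, "wy": 0, "wz": 0, "dx": 0, "dy": 0, "dz": 0, "hand": 0.5},
  {"wx": 0, "wy": 0, "wz": 0, "dx": 0, "dy": 0, "dz": 0, "hand": 0.5},
  {"wx": 0, "wy": 0, "wz": 0, "dx": 0, "dy": 0, "dz": 0, "hand": 0.5},
  {"wx": 0, "wy": 0, "wz": 0, "dx": 0, "dy": 0, "dz": -0.03, "hand": 0.5},
  {"wx": 0, "wy": 0, "wz": 0, "dx": 0, "dy": 0, "dz": -0.04, "hand": 0.5},
  {"wx": 0, "wy": 0, "wz": 0, "dx": 0, "dy": 0, "dz": -0.04, "hand": 0.5},
  {"wx": 0, "wy": 0, "wz": 0, "dx": 0, "dy": 0, "dz": -0.04, "hand": 0.5},
  {"wx": 0, "wy": 0, "wz": 0, "dx": 0, "dy": 0, "dz": 0, "hand": 0.5},
  {"wx": 0, "wy": 0, "wz": 0, "dx": 0, "dy": 0, "dz": 0, "hand": 0.5},
])

```text
clock: 45.58
position: [0.5603, 0.0796, 0.2177]
eef_rot: [-3.139, 0.079, -0.006]
ft_force: [-0.3, -0.2, 0.4]
grip_width: 0.5
grasp_force: 0.0
```

```bash
python3 - <<'E'
from h import *
C,im,h=look('wrist','w15')
for nm,lo,hi in(('red',*RED),('teal',(75,120,60),(95,255,255))):
    for b in blobs(mask(h,lo,hi),60): print(nm,cv2.boundingRect(b),rect(C,b,.052 if nm=='teal' else .07))
for b in blobs(mask(h,(15,120,80),(32,255,255)),30)[1:]: print('brass',cv2.boundingRect(b))
for b in blobs(mask(h,(0,0,130),(180,50,255)),3000): print('white',rect(C,b,.042))
for n in('scene','side'):
    C,im,h=look(n,n+'15')
    for b in blobs(mask(h,*ORANGE),200)[:2]: print(n,rect(C,b,.026))
E
```

```text
red (454, 329, 99, 32) ((446.4202575683594, -78.30059051513672), (23.209856033325195, 86.60404205322266), 6.358164310455322)
red (312, 218, 15, 24) ((562.3643188476562, 82.14313507080078), (11.55838680267334, 19.499982833862305), 87.09089660644531)
teal (312, 234, 20, 49) ((530.8843383789062, 81.64566802978516), (44.53192901611328, 15.365620613098145), 1.0924755334854126)
teal (310, 213, 18, 12) ((567.5431518554688, 82.4352798461914), (14.750438690185547, 9.7196683883667), 87.09477233886719)
brass (156, 431, 45, 49)
brass (442, 431, 46, 49)
brass (436, 355, 31, 15)
brass (265, 392, 45, 21)
brass (275, 331, 32, 24)
brass (263, 278, 32, 25)
brass (313, 303, 20, 25)
brass (277, 309, 21, 24)
brass (499, 423, 17, 20)
brass (128, 423, 17, 22)
brass (270, 348, 25, 15)
brass (521, 202, 11, 10)
brass (299, 320, 17, 15)
brass (286, 255, 15, 16)
brass (255, 204, 10, 10)
brass (284, 284, 18, 11)
brass (262, 261, 18, 10)
brass (292, 376, 17, 12)
white ((573.50048828125, 18.465179443359375), (251.3912353515625, 89.77879333496094), 86.55924224853516)
scene ((533.266357421875, -349.3913269042969), (128.24998474121094, 238.1807861328125), 76.54425811767578)
side ((482.3150939941406, -321.44671630859375), (128.9656982421875, 155.3399200439453), 86.25922393798828)
```

```bash
python3 -c "
from plant import job_done;print(job_done())"
```

```text
the job is handed in; nothing more can be done
None
```

The job is handed in, and no verdict came back. My last camera measurements showed all three links on the tray floor, the cover seated over both pins, and the clamp about 0.07 rad from fully shut.

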